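# Split a press-fit gear case with a hand wedge

## Task

Take the steel wedge from its wooden stand and use it to part the two press-fit halves of the aluminium gear case: work it down into the pry slots at the two ends of the seam by turns, slowly and without forcing (push with less than about 15 N), so that the halves come apart evenly and neither end ever gets more than about 3 mm ahead of the other. When the seam stands about 5 mm open at both ends, put the wedge back in its stand, blade down and fully seated. Touch the gear case with nothing but the wedge and leave the other things on the bench where they are.

Things in the scene. Friction and masses are not known exactly. Their poses are not given: they have to be found in the camera images.
- case: Bare aluminium gear case, fixed to the bench on a dark plate (100x170x10 mm). Origin: bench level under the middle of the seam; z up, y along the seam, x from the fixed half (black round motor, x<0) to the moving half (bare steel shaft, x>0). Each half: 130 mm in y, 38 mm in x, flat top 70 mm up. A black box (34x36 mm, top 86 mm up) covers the seam's middle; a pry slot is at each end.
- slot_l (a point): Pry slot at the +y end: this point of the fixed half is on the seam plane, midway along the slot (45 mm from the case's middle), 67.5 mm above the bench. Slot open to the top, 32 mm long in y; seam shut, it is 3 mm wide in x from this height down to its floor (20 mm up), walls 1.5 mm either side of here; above, chamfered to 6.4 mm wide at the top face. Axes as the case.
- slot_r (a point): The same point of the pry slot at the -y end of the case. The wedge goes in upright from above, its x along the case's x: with the seam open by o mm at this slot, its flanks fill the slot when the tip is 4 + 4 o mm below this height, midway between the walls (o/2 from here along x). Under load edges and arm give, so the real opening is up to 1 mm less.
- lip_l (a point): Point of the moving half that meets slot_l when shut (it may start up to 1 mm open); its offset from slot_l along the case's x is the seam's opening at this end, to about 10 mm. The moving half only slides and skews level. Each end is held at its slot by its own tight dowel: about 5 N friction plus 2.5 N per mm/s of opening. No spring-back; opening one end leaves the other as it was.
- lip_r (a point): The same point of the moving half at the -y end, against slot_r. Across the seam the wedge pushes each half away with that dowel force; steel on aluminium friction (about 0.5 to 0.7) adds to the downward push needed.
- wedge_grip (a point): Centre of the wedge's wooden handle: 18 (x) x 28 (y) x 50 mm, reaching 27 mm below to 23 mm above here. z is its length; upright, the blade tip is 80 mm below. Blade 22 mm wide (y), 48 mm long, flat flanks: 2 mm thick (x) at the tip to 14 mm. Between them a collar 26x34x5 mm, underside 32 mm below here. About 160 g, loose; starts upright in the stand, axes as the stand's.
- stand: Wooden block, 75 (x) x 85 (y) x 55 mm tall, fixed; origin at bench level under its centre, z up. In its top a 52 mm deep socket, 18 mm (x) by 27 mm (y), holds the wedge blade down: collar on the top, handle centre 87 mm above the bench.
- screw_tin: Round steel bowl, 80 mm across, 35 mm tall; bystander. Origin under its centre.
- bearing: Steel bearing ring, 42 mm across, 12 mm thick, lying flat; bystander. Origin under its centre.
- caliper: Steel caliper with a black slide, 200 mm long along its x, lying flat, 12 mm thick; bystander. Origin under its middle.
Things that resemble listed ones, but are neither listed nor needed, are in the scene too. What is meant by the stand is not pink, and is the smaller of those in its own colour. What is shaped like the part that bears wedge_grip but red or yellow is not meant.

How it is judged (in metres and radians):
On the way, in this order (a step that is already met when the one before it is completed fails the run):
1. the wedge is drawn out of its stand (height (world z) of wedge_grip above 0.125 m), for 0.1 s.
2. one end of the seam is opened to 2 mm or more by the wedge (x of any of lip_l, lip_r in the frame of case above 0.002 m and contact force between wedge and case above 0.5 N), for 0.1 s.
3. both ends of the seam are open 3.8 to 6.5 mm (x of lip_l in the frame of case between 0.0038 and 0.0065 m and x of lip_r in the frame of case between 0.0038 and 0.0065 m), for 0.2 s.
At the end, for the whole second after the job is handed in: The seam is open 3.8 to 6.5 mm at both slots, and the wedge stands in its stand, blade down, collar on the block (handle centre 87 mm above the bench to within 4 mm and over the socket to within 6 mm, tilted less than 0.1 rad), released and at rest (all of step 3 and horizontal distance between wedge_grip and stand below 0.006 m and height (world z) of wedge_grip between 0.083 and 0.091 m and angle between wedge_grip's own z axis and vertical below 0.1 rad and linear speed of wedge below 0.02 m/s); the robot touches nothing.
It fails at once if one end of the seam is more than 3.5 mm further open than the other (angle between the y axis of lip_l and the y axis of case, either way round above 0.0389 rad).
It fails at once if the wedge presses on the moving half with more than 30 N (contact force between wedge and cover above 30 N).
It fails at once if the wedge presses on the gear case with more than 50 N in all (contact force between wedge and case above 50 N).
It fails at once if the fingers or the arm touch the gear case (contact force between any of the fingers, the arm and case above 1 N).
It fails at once if the bowl, the bearing ring or the caliper is moved by more than 20 mm (distance of any of screw_tin, bearing, caliper from where it was at the start of the episode above 0.02 m).
It also fails if it takes over 70 s, if anything falls off the work surface, if the arm or the gripper's body presses on something with over 40 N, if the wrist force passes 120 N, or if a joint passes its speed limit or range.

## Robot

A 6-joint arm with a two-finger parallel gripper is mounted at the origin on the work surface. World frame = base frame: x ahead of the robot, y to its left, z up, the work surface at z = 0. Lengths are in m, angles in degrees, forces in N, time in s.
With the tool pointing down it reaches from about 0.375 to 0.9 m from the base axis. Payload 3.1 kg.
Tool frame: the origin (TCP) lies on the centre line of the jaws, within the pads' length; the fingertips stand 25 mm ahead of it and the grasp point (between the pads) lies 6 mm ahead of it; z points along the fingers, y is the line along which they close (so a half turn about z gives the same grasp; the last joint's range is limited). The gripper opens to 87 mm and grips with 3 to 60 N. Pads are 19 mm wide; open, the fingers measure 117 mm over their backs; the gripper's body (75 mm by 190 mm) begins 51 mm behind the grasp point.
Start: joints at [63.913, 30.224, 82.088, -0, 67.689, -10.227], TCP at [0.171, 0.601, 0.248] pointing down, gripper open.
Joint ranges: [-176.69, 176.69], [-43.24, 126.21], [12.49, 139.97], [-82, 262], [0, 151.66], [-163.58, 163.58]. Speed limits (degrees/s): [159.86, 159.86, 180, 180, 180, 180].

## Interface

Orientations are given as a 3x3 rotation matrix whose columns are the frame's x, y, z axes.
In Python, from rig import * gives the robot as it stands.
- The arm moves only by the tool step_arm, never from a script. Its argument "steps" is a list of rows, each a list of 7 numbers: the shift along the tool's x, y, z normalised to -1 to 1, where 1 is 0.3 m, then the turn, a rotation vector about the tool's x, y, z normalised to -1 to 1, where 1 is 45 degrees, then the gripper's target within -1 to 1 (shut at 1, half-way at 0, fully open at -1). A call has 1 to 8 rows; each row is the pose to reach, as a shift and turn from the pose commanded when the call began, along the tool's axes at that moment; what a row does not reach only later rows make up. A row lasts 1/12 s, in which the tool goes at most 41.7 mm and 7.16 degrees, less where a joint would pass 70% of its speed; a pose out of reach is approached as far as the arm can. A call with a number of a shift or a turn outside -1 to 1 is refused whole. A call with a gripper value outside its range is refused whole. The fingers move at their own pace and stop on an object; the grip force is fixed at half the most. Time passes only in rows, so rows that repeat a pose let the fingers close. It gives the time, the measured TCP pose, the force, the opening and the grip force at its end, in the units of the state.
- read_state(): the state, without advancing time (a new reading comes with each control period).
- capture(name): name is "scene" or "top" or "wrist"; returns a dict with "image" (400x640x3 uint8, red, green, blue), "vertical_fov" (degrees; the focal length in pixels is half the picture's height over the tangent of half this angle, whatever the lens; pixels are square), "cx", "cy" (the principal point, pixels), "world_from_camera" (4x4, takes a point from camera to world coordinates); the wrist camera has in their place "T_tool_cam" (4x4, takes a point from camera to tool coordinates, whose origin is the TCP and whose axes are the flange's). Camera axes: x right, y down, z forward; pixel columns grow to the right and rows downward; lengths in m; the calibration is good to about 2 mm. The wrist camera is an equidistant fisheye: a pixel r from the principal point sees the ray r / f radians off the axis. A picture is of the moment at which its call begins: read the wrist's pose just before it. There is no depth.
- hand_in(): hands the job in; it is judged then, once.
The state is a dict: "time_s": time; "joint_positions": joint angles; "qvel": joint speeds; "tau": joint torques, N m; "position": TCP position; "tcp_rot": TCP orientation; "force": force on the tool from outside, world axes, zero at the start; "moment": the same for the moment, N m; "opening": opening from 0.0 (shut) to 1.0 (fully open); "grasp_force": force on a finger pad.
Only numpy, scipy, OpenCV 4.12 (cv2) and the standard library are available. Lean on these libraries where they do the work, as an engineer would, in place of code of your own. Each camera call takes 0.05 s, during which the arm holds its last target. There are 200 camera calls.

## Working session

There is one attempt and no reset: what is moved stays moved. The work goes in short steps, Python scripts to look and compute and a tool call to move; the robot and the scene stay as the last step left them, time stands still between calls to the robot, and variables do not carry over. Pictures are saved under pics/ and viewed, at most 10 in all, crops included, and the job is handed in when it is done.

Besides the shell and the picture viewer there is one more tool, called as a command line: name --pt "numbers of a row" for each row, then --argument value for the rest. step_arm: Moves the arm, as the interface text tells. Scaled input: -1 to 1 covers 0.3 m each way for a shift and 45 degrees each way for a turn. Its arguments: {"type":"object","properties":{"steps":{"type":"array"}},"required":["steps"]}

```bash
mkdir -p pics; ls; python3 - <<'E'
from rig import *
import cv2,pickle
s=read_state();print(s)
for n in("scene","top","wrist"):
    c=capture(n);pickle.dump((s,c),open(f"pics/{n}0.pkl","wb"));cv2.imwrite(f"pics/{n}0.png",c["image"][:,:,::-1])
    print(n,{k:v for k,v in c.items() if k!="image"})
E
```

```text
pics
{'time_s': 0.0, 'joint_positions': array([ 6.39132159e+01,  3.02789267e+01,  8.21561474e+01,  6.08531812e-04,
        6.76886273e+01, -1.02257487e+01]), 'qvel': array([-0.00278288, -0.04280112,  0.00716908, -0.15083268,  0.02585304,
       -0.02638642]), 'tau': array([-3.10148152e-04, -4.40039027e+01, -1.76599056e+01,  6.33459887e-02,
        5.81306848e-02, -1.66247028e-04]), 'position': array([0.17046711, 0.60060265, 0.24657332]), 'tcp_rot': array([[-9.61926103e-01,  2.73307985e-01, -9.58204152e-04],
       [ 2.73309382e-01,  9.61924237e-01, -1.93473566e-03],
       [ 3.92941093e-04, -2.12295892e-03, -9.99997669e-01]]), 'force': array([-0.23852195, -0.37055994, -0.91835236]), 'moment': array([ 0.00284019,  0.0466457 , -0.02928058]), 'grasp_force': 0.0, 'opening': 1.0007407411427462}
scene {'vertical_fov': 55.50260246298519, 'cx': 327.84257387697915, 'cy': 197.31860792201195, 'world_from_camera': array([[-0.19479596,  0.56636636, -0.8008019 ,  1.27037991],
       [ 0.98082195,  0.10702964, -0.16288943,  0.19779784],
       [-0.00654555, -0.81717428, -0.5763535 ,  0.56564946],
 
[... 167 characters left out ...]
mera': array([[ 0.02015451, -0.98968937,  0.14180531,  0.42493772],
       [-0.9997072 , -0.01804931,  0.01611647,  0.05933704],
       [-0.01339081, -0.14208861, -0.98976336,  1.16623749],
       [ 0.        ,  0.        ,  0.        ,  1.        ]])}
wrist {'vertical_fov': 65.70646984690485, 'cx': 316.5255722024886, 'cy': 199.8071350562688, 'T_tool_cam': array([[ 8.53778453e-05, -9.58056712e-01, -2.86578660e-01,
         7.81883736e-02],
       [ 9.99999789e-01,  2.66243377e-04, -5.92153047e-04,
        -1.08801298e-03],
       [ 6.43615872e-04, -2.86578549e-01,  9.58056533e-01,
        -1.37287394e-01],
       [ 0.00000000e+00,  0.00000000e+00,  0.00000000e+00,
         1.00000000e+00]])}
```

View pics/scene0.png

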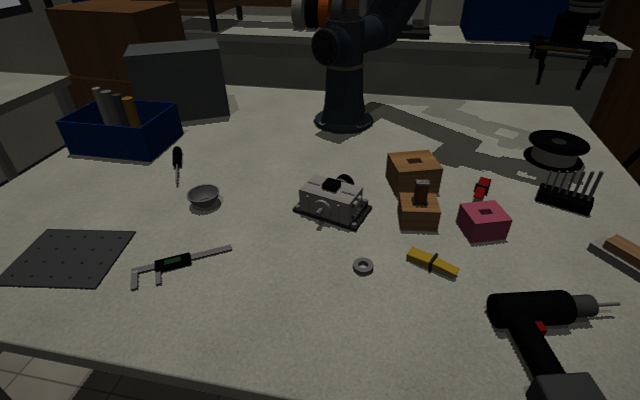

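View pics/top0.png

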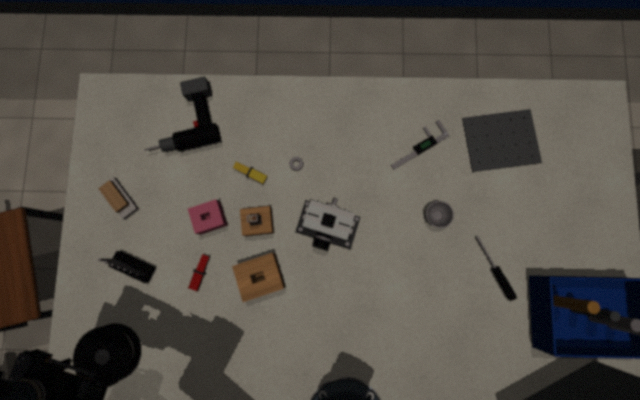

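The scene picture shows the wedge standing in a small wooden stand (420,200).
- **Stand candidates (top view):** the small wooden stand (257,221), the larger wooden one (258,276) and the pink one (207,217).
- **Wedge candidates:** the upright one (256,217), the red one (200,272) and the yellow one (250,172).

I choose the small wooden stand and the upright wedge in it. The case is at (328,222), with its motor towards the robot.

```bash
cat > h.py <<'E'
import numpy as np,cv2,pickle
from scipy.spatial.transform import Rotation as R
def cam(s,c):
    f=200/np.tan(np.radians(c["vertical_fov"])/2)
    if "T_tool_cam" in c:
        T=np.eye(4);T[:3,:3]=s["tcp_rot"];T[:3,3]=s["position"];return f,T@c["T_tool_cam"],True
    return f,c["world_from_camera"],False
def ray(s,c,u,v):
    f,T,fish=cam(s,c);d=np.array([u-c["cx"],v-c["cy"]],float)
    if fish:
        r=np.hypot(*d);th=r/f;d3=np.r_[d/max(r,1e-9)*np.sin(th),np.cos(th)]
    else: d3=np.r_[d/f,1]
    return T[:3,3],T[:3,:3]@d3/np.linalg.norm(d3)
def plane(s,c,u,v,z):
    o,d=ray(s,c,u,v);return o+d*(z-o[2])/d[2]
def proj(s,c,P):
    f,T,fish=cam(s,c);p=(np.atleast_2d(P)-T[:3,3])@T[:3,:3]
    rho=np.hypot(p[:,0],p[:,1]);
    k=np.arctan2(rho,p[:,2])/np.maximum(rho,1e-9) if fish else 1/p[:,2]
    return np.c_[c["cx"]+f*k*p[:,0],c["cy"]+f*k*p[:,1]]
def tri(obs):
    A=0;b=0
    for o,d in obs:
        M=np.eye(3)-np.outer(d,d);A=A+M;b=b+M@o
    return np.linalg.solve(A,b)
def load(n): return pickle.load(open(f"pics/{n}.pkl","rb"))
def snap(name,cam_="wrist"):
    from rig import read_state,capture
    s=read_state();c=capture(cam_);pickle.dump((s,c),open(f"pics/{name}.pkl","wb"))
    cv2.imwrite(f"pics/{name}.png",c["image"][:,:,::-1]);return s,c
def rows(target,yaw=None,s=None):
    "shift (normalised) in tool axes to world target"
    from rig import read_state
    s=s or read_state();Rt=s["tcp_rot"]
    sh=Rt.T@(np.array(target)-s["position"])/0.3
    return sh
E
python3 - <<'E'
from h import *
for n,l in(("top0",[("stand",257,222,.055),("wedge",256,217,.11),("case",328,221,.086),("bowl",438,214,.035),("bear",297,163,.012),("big",258,276,.055)]),("scene0",[("standtop",420,205,.055),("wedge",422,181,.11),("case",331,184,.086)])):
    s,c=load(n)
    for k,u,v,z in l: print(n,k,plane(s,c,u,v,z).round(3))
s,c=load("wrist0");print(cam(s,c)[1].round(3))
# desired mapping: shift to have TCP over (.43,.15,.25)
E
```

```text
top0 stand [0.53  0.257 0.055]
top0 wedge [0.538 0.251 0.11 ]
top0 case [0.534 0.057 0.086]
top0 bowl [ 0.565 -0.257  0.035]
top0 bear [0.713 0.153 0.012]
top0 big [0.38  0.248 0.055]
scene0 standtop [0.552 0.264 0.055]
scene0 wedge [0.537 0.261 0.11 ]
scene0 case [0.55  0.059 0.086]
[[ 0.273  0.922  0.275  0.095]
 [ 0.962 -0.261 -0.081  0.621]
 [-0.003  0.286 -0.958  0.384]
 [ 0.     0.     0.     1.   ]]
```

```bash
python3 - <<'E'
from h import *
print(rows([.48,.16,.25]))
E
```

```text
[-1.39378938 -1.13132371 -0.00926618]
```

step_arm --pt "-0.7 -0.565 0 0 0 0 -1" --pt "-0.7 -0.565 0 0 0 0 -1" --pt "-0.7 -0.565 0 0 0 0 -1" --pt "-0.7 -0.565 0 0 0 0 -1" --pt "-0.7 -0.565 0 0 0 0 -1" --pt "-0.7 -0.565 0 0 0 0 -1" --pt "-0.7 -0.565 0 0 0 0 -1"

```text
time_s: 0.73
position: [0.3282, 0.3773, 0.2474]
tcp_rot: [[-0.961, 0.276, 0.0], [0.276, 0.961, -0.002], [-0.001, -0.002, -1.0]]
force: [0.2, 1.9, -0.0]
opening: 0.996
grasp_force: 0.0
```

step_arm --pt "-0.7 -0.565 0 0 0 0 -1" --pt "-0.7 -0.565 0 0 0 0 -1" --pt "-0.7 -0.565 0 0 0 0 -1" --pt "-0.7 -0.565 0 0 0 0 -1" --pt "-0.7 -0.565 0 0 0 0 -1" --pt "-0.7 -0.565 0 0 0 0 -1" --pt "-0.7 -0.565 0 0 0 0 -1" --pt "-0.7 -0.565 0 0 0 0 -1"

```text
time_s: 1.4
position: [0.4855, 0.1567, 0.2475]
tcp_rot: [[-0.96, 0.278, 0.003], [0.278, 0.96, -0.001], [-0.003, -0.0, -1.0]]
force: [-0.6, -0.3, 0.8]
opening: 1.0
grasp_force: 0.0
```

```bash
python3 - <<'E'
from h import *
s,c=snap("w1");print(s["position"],s["time_s"]);
print(proj(s,c,[[.535,.255,.055],[.535,.057,.07]]))
E
```

```text
[0.48549819 0.15670075 0.24754725] 1.4
[[412.00937619 199.10919009]
 [246.14403643 248.88618972]]
```

View pics/w1.png

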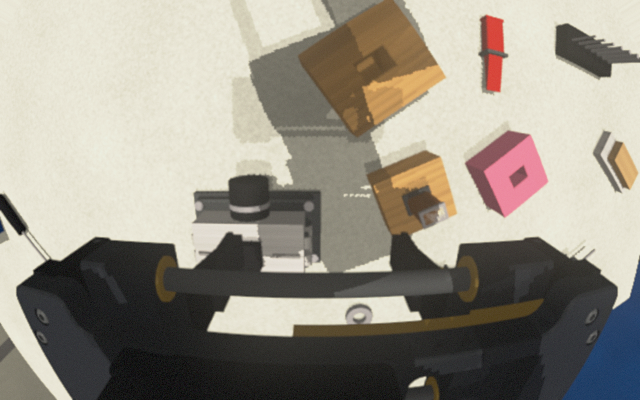

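Wrist view: the gripper hides rows above about 230. The stand with wedge is at (415,200), the big stand at (370,65), pink at (508,173), and the case is partly hidden at (255,220). I'll move so they come clear of the gripper.

step_arm --pt "-0.4 -0.15 0 0 0 0 -1" --pt "-0.4 -0.15 0 0 0 0 -1" --pt "-0.4 -0.15 0 0 0 0 -1" --pt "-0.4 -0.15 0 0 0 0 -1" --pt "-0.4 -0.15 0 0 0 0 -1" --pt "-0.4 -0.15 0 0 0 0 -1"

```text
time_s: 1.95
position: [0.5837, 0.0855, 0.2468]
tcp_rot: [[-0.962, 0.273, -0.003], [0.273, 0.962, 0.001], [0.003, -0.0, -1.0]]
force: [0.5, 0.3, 0.0]
opening: 0.999
grasp_force: 0.0
```

```bash
python3 - <<'E'
from h import *
s,c=snap("w2");print(s["position"],s["time_s"]);
print(proj(s,c,[[.535,.255,.055],[.535,.057,.07]]))
E
```

```text
[0.5836964  0.08547098 0.24682513] 1.95
[[452.05153667 102.93135808]
 [278.04892287 148.93204286]]
```

step_arm --pt "0 0.33 0.1 0 0 0 -1" --pt "0 0.33 0.1 0 0 0 -1" --pt "0 0.33 0.1 0 0 0 -1" --pt "0 0.33 0.1 0 0 0 -1" --pt "0 0.33 0.1 0 0 0 -1" --pt "0 0.33 0.1 0 0 0 -1"

```text
time_s: 2.5
position: [0.6109, 0.1801, 0.2177]
tcp_rot: [[-0.962, 0.272, -0.001], [0.272, 0.962, -0.001], [0.001, -0.001, -1.0]]
force: [-1.6, -0.2, 0.8]
opening: 1.001
grasp_force: 0.0
```

```bash
python3 - <<'E'
from h import *
s,c=snap("w3");print(s["position"],s["time_s"]);
print(proj(s,c,[[.535,.255,.055],[.535,.057,.07]]))
a=cv2.imread("pics/w2.png");b=cv2.imread("pics/w3.png")
print(a.shape)
cv2.imwrite("pics/m23.png",np.vstack([cv2.resize(a[20:250,120:520],None,fx=1.25,fy=1.25),cv2.resize(b[20:250,120:520],None,fx=1.25,fy=1.25)]))
E
```

```text
[0.61085234 0.18008895 0.21773468] 2.5
[[371.58453376  95.40838539]
 [177.85313796 154.83768946]]
(400, 640, 3)
```

View pics/m23.png

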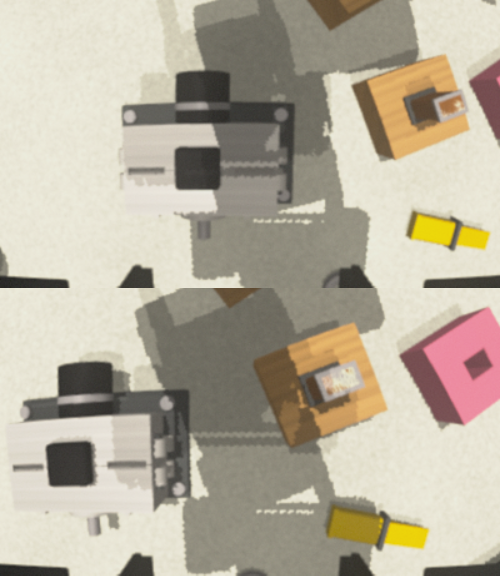

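Two wrist crops: the case is clear (box at (277,151) full-frame in w2, its seam slots either side). The wedge stands in the small plain-wood stand, w2 (466,105) and w3 (384,105). Pink and yellow lookalikes are separate, so the choice is confirmed. Next I'll take views with the tool turned to the grasp yaw, to cancel camera bias.

step_arm --pt "0.06 -0.71 -0.07 0 0 1 -1" --pt "0.06 -0.71 -0.07 0 0 1 -1" --pt "0.06 -0.71 -0.07 0 0 1 -1" --pt "0.06 -0.71 -0.07 0 0 1 -1" --pt "0.06 -0.71 -0.07 0 0 1 -1" --pt "0.06 -0.71 -0.07 0 0 1 -1" --pt "0.06 -0.71 -0.07 0 0 1 -1"

```text
time_s: 3.13
position: [0.5353, -0.0245, 0.2398]
tcp_rot: [[-0.477, 0.879, 0.001], [0.879, 0.477, -0.001], [-0.001, 0.0, -1.0]]
force: [-0.6, -0.1, 0.2]
opening: 1.0
grasp_force: 0.0
```

step_arm --pt "0 0 0 0 0 0.55 -1" --pt "0 0 0 0 0 0.55 -1" --pt "0 0 0 0 0 0.55 -1" --pt "0 0 0 0 0 0.55 -1" --pt "0 0 0 0 0 0.55 -1"

```text
time_s: 3.55
position: [0.5362, -0.0215, 0.2393]
tcp_rot: [[-0.074, 0.997, 0.001], [0.997, 0.074, -0.0], [-0.0, 0.001, -1.0]]
force: [0.2, 0.0, -0.7]
opening: 1.004
grasp_force: 0.0
```

```bash
python3 - <<'E'
from h import *
s,c=snap("w4");print(s["position"],s["time_s"],s["tcp_rot"].round(3),s["joint_positions"].round(1));
print(proj(s,c,[[.535,.255,.055],[.535,.057,.07]]))
print(rows([.535,.18,.22]))
E
```

```text
[ 0.53616707 -0.02146422  0.23929244] 3.55 [[-0.074  0.997  0.001]
 [ 0.997  0.074 -0.   ]
 [-0.     0.001 -1.   ]] [-14.2  24.   95.3  -0.   60.6 -18.5]
[[334.13657139 -61.34987209]
 [321.02031291 108.76393065]]
[0.66947448 0.04706828 0.06375263]
```

step_arm --pt "0.67 0.05 0.06 0 0 0 -1" --pt "0.67 0.05 0.06 0 0 0 -1" --pt "0.67 0.05 0.06 0 0 0 -1" --pt "0.67 0.05 0.06 0 0 0 -1" --pt "0.67 0.05 0.06 0 0 0 -1" --pt "0.67 0.05 0.06 0 0 0 -1" --pt "0.67 0.05 0.06 0 0 0 -1"

```text
time_s: 4.18
position: [0.5358, 0.1824, 0.2206]
tcp_rot: [[-0.082, 0.997, -0.0], [0.997, 0.082, -0.0], [-0.0, -0.0, -1.0]]
force: [-0.0, -0.2, -0.9]
opening: 1.002
grasp_force: 0.0
```

```bash
python3 - <<'E'
from h import *
s,c=snap("w5");print(s["position"],s["time_s"])
z=lambda n,x0,y0,k=2:cv2.resize(cv2.imread(f"pics/{n}.png")[y0:y0+150,x0:x0+200],None,fx=k,fy=k,interpolation=cv2.INTER_CUBIC)
st=proj(s,c,[.535,.255,.055])[0].astype(int);print(st)
x5,y5=max(0,st[0]-100),max(0,st[1]-75)
print(x5,y5)
cv2.imwrite("pics/m4.png",np.vstack([np.hstack([z("w2",190,60),z("w4",220,30)]),np.hstack([z("w3",300,30),z("w5",x5,y5)])]))
E
```

```text
[0.53575085 0.18241718 0.22061324] 4.1833
[321 114]
221 39
```

View pics/m4.png

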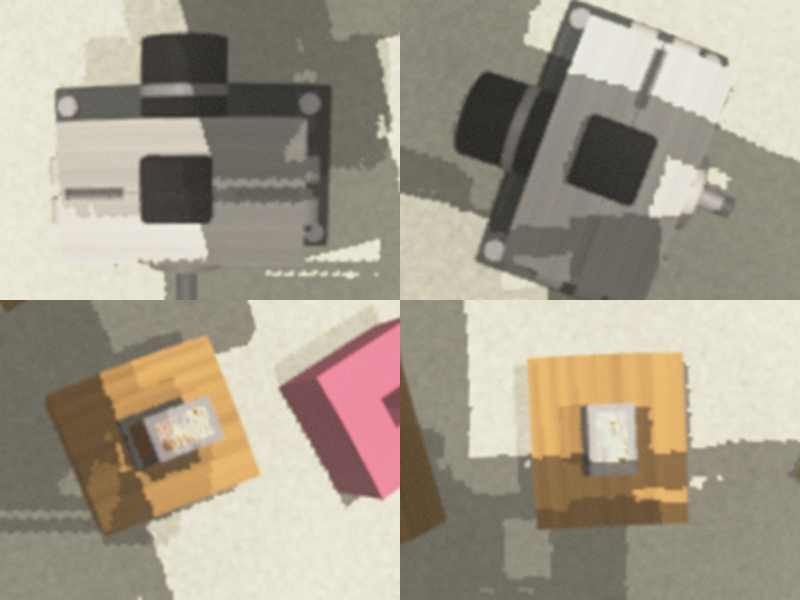

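Crops: in w2 the case box corners are near (261,138)–(296,171) with the slot_r line at (222–252,156). In w4 slot_l runs (350,55)–(340,82). The stand's top corners are sharp in both w3 and w5, and the wedge handle top is at w5 (326,109). Now I'll fit the poses together with the camera bias.

```bash
cat > fit.py <<'E'
from h import *
from scipy.optimize import least_squares
f2=lambda m,ox,oy,mx=0,my=0:((np.array(m,float)-[mx,my]+.5)/2-.5+[ox,oy])
BX=[(-.017,-.018,.086),(-.017,.018,.086),(.017,.018,.086),(.017,-.018,.086)]
hx,hy=.0375,.0425
ST=[(-hx,hy,.055),(hx,hy,.055),(hx,-hy,.055),(-hx,-hy,.055)]
obs=[]
# (view,obj,model pts,pixels)
obs.append(("w2","case",BX+[(0.0,-.061,.07),(0.0,-.029,.07),(-.038,-.065,.07)],f2([(141,157),(211,156),(212,222),(141,223),(65,193),(123,193),(57,121)],190,60)))
obs.append(("w4","case",[BX[1],BX[2],BX[3],BX[0],(0,.061,.07),(0,.029,.07),(-.038,.065,.07)],f2([(601,114),(657,144),(629,205),(568,171),(660,50),(641,105),(591,12)],220,30,400,0)))
obs.append(("w5","stand",ST,f2([(528,358),(682,352),(687,522),(537,528)],221,39,400,300)))
# w3: image right=+y-ish, down=+x
obs.append(("w3","stand",[ST[1],ST[0],ST[3],ST[2]],f2([(260,475),(207,337),(46,397),(107,533)],300,30,0,300)))
HX=[(-.009,.014,.11),(.009,.014,.11),(.009,-.014,.11),(-.009,-.014,.11)]
obs.append(("w5","hand",HX,f2([(587,405),(634,403),(636,472),(589,475)],221,39,400,300)))
obs.append(("w3","hand",[HX[1],HX[0],HX[3],HX[2]],f2([(221,436),(209,397),(145,424),(158,461)],300,30,0,300)))
V={n:load(n) for n in("w2","w3","w4","w5")}
def T(p,P):
    c,s=np.cos(p[2]),np.sin(p[2]);P=np.array(P);return np.c_[p[0]+c*P[:,0]-s*P[:,1],p[1]+s*P[:,0]+c*P[:,1],P[:,2]]
def pr(v,P,b):
    s,c=V[v];c=dict(c);M=c["T_tool_cam"].copy();M[:3,3]+=b[:3];M[:3,:3]=M[:3,:3]@R.from_rotvec(b[3:]).as_matrix();c["T_tool_cam"]=M
    return proj(s,c,P)
def res(q,full=False):
    o={"case":q[:3],"stand":q[3:6],"hand":q[6:9]};b=q[9:]
    r=[pr(v,T(o[k],P),b)-px for v,k,P,px in obs]
    if full:return r
    return np.r_[np.concatenate(r).ravel(),b[:3]/.002,b[3:]/.005]
q0=np.r_[.54,.057,-.25,.535,.255,.07,.535,.255,.07,np.zeros(6)]
if __name__=="__main__":
    S=least_squares(res,q0,loss="soft_l1");q=S.x
    print((q[:9].reshape(3,3)*[1e3,1e3,57.3]).round(2));print((q[9:]*1e3).round(2))
    for o,r in zip(obs,res(q,1)):print(o[0],o[1],r.round(1).tolist())
    np.save("q.npy",q)
E
python3 fit.py
```

```text
[[540.82  56.48 -16.84]
 [537.79 261.69   7.48]
 [537.51 261.56   7.22]]
[ 0.03 -0.06 -2.5  -0.46  0.83 -2.76]
w2 case [[-0.9, 0.7], [0.7, 1.4], [-0.1, 2.5], [-0.4, 1.6], [0.6, -2.4], [0.8, -2.5], [0.2, -2.0]]
w4 case [[-2.8, -1.3], [3.2, -2.9], [3.0, 1.7], [-0.2, 5.7], [-0.3, -0.9], [-2.6, 0.5], [-0.4, 0.7]]
w5 stand [[-0.2, -0.2], [0.0, -0.2], [0.3, -0.1], [0.1, 0.0]]
w3 stand [[-0.2, 0.2], [-0.5, -0.4], [0.5, -1.0], [-0.3, 1.6]]
w5 hand [[0.5, -0.0], [-0.4, 0.2], [-0.2, 0.2], [0.9, -0.5]]
w3 hand [[0.6, 0.9], [-1.3, -0.3], [-0.8, -2.3], [1.0, 0.0]]
```

```bash
python3 - <<'E'
from h import *
print(rows([.5377,.2616,.15]),rows([.5377,.2616,.0935]))
E
```

```text
[0.26741234 0.02677275 0.23531833] [0.26755815 0.02678545 0.4236516 ]
```

step_arm --pt "0.267 0.027 0.05 0 0 -0.06 -1" --pt "0.267 0.027 0.1 0 0 -0.06 -1" --pt "0.267 0.027 0.2 0 0 -0.06 -1" --pt "0.267 0.027 0.3 0 0 -0.06 -1" --pt "0.267 0.027 0.38 0 0 -0.06 -1" --pt "0.267 0.027 0.424 0 0 -0.06 -1" --pt "0.267 0.027 0.424 0 0 -0.06 -1" --pt "0.267 0.027 0.424 0 0 -0.06 -1"

```text
time_s: 4.9
position: [0.5386, 0.2597, 0.0931]
tcp_rot: [[-0.121, 0.993, -0.001], [0.993, 0.121, -0.001], [-0.0, -0.001, -1.0]]
force: [-0.1, 0.4, 0.4]
opening: 1.001
grasp_force: 0.0
```

step_arm --pt "0 0 0 0 0 0 0.4" --pt "0 0 0 0 0 0 1" --pt "0 0 0 0 0 0 1" --pt "0 0 0 0 0 0 1" --pt "0 0 0 0 0 0 1" --pt "0 0 0 0 0 0 1" --pt "0 0 0 0 0 0 1" --pt "0 0 0 0 0 0 1"

```text
time_s: 5.57
position: [0.5383, 0.2617, 0.0934]
tcp_rot: [[-0.124, 0.992, 0.0], [0.992, 0.124, 0.0], [0.0, 0.0, -1.0]]
force: [0.6, -0.2, -0.3]
opening: 0.481
grasp_force: 0.0
```

step_arm --pt "0 0 0 0 0 0 1" --pt "0 0 0 0 0 0 1" --pt "0 0 0 0 0 0 1" --pt "0 0 0 0 0 0 1" --pt "0 0 0 0 0 0 1" --pt "0 0 0 0 0 0 1"

```text
time_s: 6.07
position: [0.5382, 0.2616, 0.0933]
tcp_rot: [[-0.123, 0.992, -0.0], [0.992, 0.123, -0.0], [0.0, -0.0, -1.0]]
force: [-0.2, 0.6, -0.4]
opening: 0.203
grasp_force: 30.0
```

step_arm --pt "0 0 -0.08 0 0 0 1" --pt "0 0 -0.18 0 0 0 1" --pt "0 0 -0.3 0 0 0 1" --pt "0 0 -0.37 0 0 0 1" --pt "0 0 -0.37 0 0 0 1"

```text
time_s: 6.48
position: [0.5414, 0.2625, 0.2094]
tcp_rot: [[-0.124, 0.992, 0.01], [0.992, 0.124, 0.003], [0.002, 0.011, -1.0]]
force: [0.9, 0.2, -2.1]
opening: 0.201
grasp_force: 30.0
```

```bash
python3 - <<'E'
from h import *
from rig import *
print(rows([.5539,.0995,.185]),read_state()["position"],read_state()["force"])
E
```

```text
[-0.54451936 -0.02662135  0.08030193] [0.54139006 0.262521   0.20943179] [ 0.87571873  0.16354056 -2.05638157]
```

step_arm --pt "-0.545 -0.026 0.065 0 0 0.53 1" --pt "-0.545 -0.026 0.065 0 0 0.53 1" --pt "-0.545 -0.026 0.065 0 0 0.53 1" --pt "-0.545 -0.026 0.065 0 0 0.53 1" --pt "-0.545 -0.026 0.065 0 0 0.53 1" --pt "-0.545 -0.026 0.065 0 0 0.53 1" --pt "-0.545 -0.026 0.065 0 0 0.53 1" --pt "-0.545 -0.026 0.065 0 0 0.53 1"

```text
time_s: 7.15
position: [0.5502, 0.0993, 0.1842]
tcp_rot: [[0.287, 0.958, -0.001], [0.958, -0.287, 0.0], [-0.0, -0.001, -1.0]]
force: [-0.0, 0.0, -1.5]
opening: 0.206
grasp_force: 30.0
```

```bash
python3 - <<'E'
from h import *
s,c=snap("w6");print(s["position"],s["time_s"],s["tcp_rot"].round(3).tolist())
p=s["position"]+s["tcp_rot"]@[0,0,.086];print(p,proj(s,c,[p,[.5539,.0995,.07]]))
s2,c2=snap("s6","scene");print(proj(s2,c2,[p,[.5539,.0995,.07]]))
a=cv2.imread("pics/w6.png")[100:260,220:420];b=cv2.imread("pics/s6.png");u,v=proj(s2,c2,[.5539,.0995,.07])[0].astype(int);print(u,v)
b=b[v-80:v+80,u-100:u+100]
k=dict(fx=3,fy=3,interpolation=cv2.INTER_CUBIC)
cv2.imwrite("pics/m6.png",np.hstack([cv2.resize(a,None,**k),cv2.resize(b[:,60:126],None,**k)])[:600,:800])
E
```

```text
[0.55015654 0.09931561 0.18417983] 7.15 [[0.287, 0.958, -0.001], [0.958, -0.287, 0.0], [-0.0, -0.001, -1.0]]
[0.55003515 0.09935077 0.09817992] [[315.66153364 213.349944  ]
 [320.11656161 201.03044286]]
[[348.48167871 181.22394321]
 [347.9890627  192.42129461]]
347 192
```

View pics/m6.png

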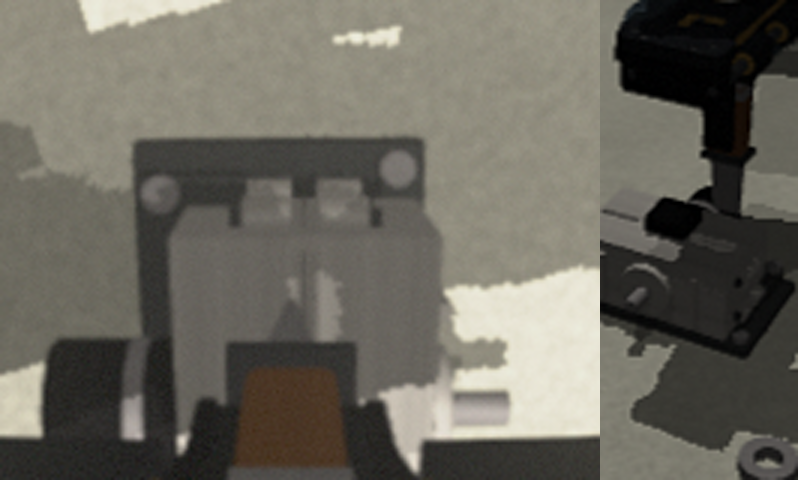

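The wrist crop shows the blade tip at about (316,201), matching its predicted column of 315.7. The slot's dark line is at about u=320.7, against 320.1 predicted, so the case fit is good and the wedge has to shift about 4 mm along tool y. I'll refine this with intensity profiles.

```bash
python3 - <<'E'
from h import *
s,c=load("w6");g=cv2.cvtColor(c["image"],cv2.COLOR_RGB2GRAY)
for r in range(176,214,3): print(r,g[r,304:334].tolist())
q=np.load("q.npy");
P=lambda x,y,z=.07:[q[0]+np.cos(q[2])*x-np.sin(q[2])*y,q[1]+np.sin(q[2])*x+np.cos(q[2])*y,z]
print(proj(s,c,[P(0,.065),P(0,.061),P(0,.045),P(-.038,.065),P(.038,.065)]))
E
```

```text
176 [96, 97, 98, 96, 96, 97, 95, 96, 93, 97, 97, 100, 95, 94, 94, 96, 94, 93, 91, 93, 91, 95, 94, 95, 96, 93, 95, 98, 95, 97]
179 [100, 97, 98, 96, 97, 96, 93, 98, 97, 99, 97, 97, 98, 100, 100, 102, 97, 98, 102, 98, 103, 100, 100, 101, 102, 101, 100, 99, 100, 98]
182 [101, 102, 101, 100, 100, 98, 100, 101, 100, 100, 97, 103, 101, 103, 100, 101, 102, 101, 98, 101, 102, 101, 100, 107, 104, 103, 102, 103, 101, 104]
185 [99, 102, 103, 102, 98, 99, 98, 101, 100, 98, 100, 99, 100, 100, 99, 93, 93, 87, 96, 96, 93, 99, 101, 105, 105, 103, 103, 102, 100, 100]
188 [102, 101, 98, 99, 101, 101, 94, 100, 102, 100, 98, 102, 101, 99, 96, 96, 90, 88, 94, 96, 96, 96, 98, 103, 102, 105, 100, 99, 99, 102]
191 [100, 102, 102, 99, 99, 97, 98, 97, 98, 99, 99, 99, 99, 102, 97, 98, 93, 86, 94, 93, 99, 112, 125, 130, 117, 114, 107, 104, 100, 100]
194 [98, 100, 99, 100, 100, 97, 98, 100, 99, 100, 100, 113, 127, 134, 123, 109, 97, 87, 96, 99, 102, 115, 128, 136, 137, 137, 133, 127, 123, 120]
197 [99, 99, 101, 97, 96, 95, 97, 98, 98, 99, 98, 99, 108, 123, 122, 108, 94, 85, 97, 97, 102, 114, 125, 137, 139, 136, 136, 124, 106, 100]
200 [101, 99, 102, 99, 97, 96, 97, 100, 100, 97, 95, 90, 84, 87, 98, 103, 92, 88, 94, 96, 102, 108, 126, 138, 140, 136, 136, 135, 126, 107]
203 [99, 101, 99, 99, 97, 97, 97, 96, 98, 91, 83, 77, 75, 76, 80, 81, 82, 83, 91, 97, 98, 111, 128, 135, 139, 135, 135, 133, 133, 128]
206 [98, 95, 99, 97, 98, 97, 98, 97, 90, 81, 78, 79, 78, 77, 79, 78, 79, 82, 89, 95, 99, 113, 124, 138, 137, 138, 133, 130, 119, 103]
209 [99, 98, 97, 97, 95, 96, 92, 84, 80, 76, 80, 77, 79, 78, 77, 76, 77, 80, 86, 91, 102, 112, 126, 134, 138, 137, 133, 130, 129, 111]
212 [99, 99, 96, 96, 95, 84, 80, 77, 76, 77, 80, 77, 78, 78, 77, 80, 72, 74, 77, 84, 96, 109, 125, 134, 135, 135, 131, 122, 107, 100]
[[320.18862162 177.97391652]
 [320.16172978 182.64703612]
 [320.05101064 200.98614441]
 [274.74970095 177.96918975]
 [365.48483976 178.29079851]]
```

step_arm --pt "0.003 0.0145 0 0 0 0 1" --pt "0.003 0.0145 0.02 0 0 0 1" --pt "0.003 0.0145 0.04 0 0 0 1" --pt "0.003 0.0145 0.06 0 0 0 1" --pt "0.003 0.0145 0.08 0 0 0 1" --pt "0.003 0.0145 0.085 0 0 0 1" --pt "0.003 0.0145 0.085 0 0 0 1"

```text
time_s: 7.83
position: [0.5545, 0.0979, 0.1583]
tcp_rot: [[0.288, 0.958, -0.002], [0.958, -0.288, 0.0], [-0.001, -0.002, -1.0]]
force: [0.2, -0.3, -2.0]
opening: 0.206
grasp_force: 30.0
```

```bash
python3 - <<'E'
from h import *
s,c=snap("w7");print(s["position"],s["force"],s["time_s"],s["tcp_rot"].round(3).tolist())
g=cv2.cvtColor(c["image"],cv2.COLOR_RGB2GRAY)
for r in range(166,222,4): print(r,g[r,300:334].tolist())
p=s["position"]+s["tcp_rot"]@[0,0,.086];print(proj(s,c,p))
E
```

```text
[0.55451688 0.09791768 0.15832119] [ 0.17114044 -0.29494956 -2.0082451 ] 7.8333 [[0.288, 0.958, -0.002], [0.958, -0.288, 0.0], [-0.001, -0.002, -1.0]]
166 [97, 100, 97, 97, 97, 97, 97, 98, 99, 98, 96, 86, 66, 54, 52, 56, 55, 53, 57, 53, 57, 74, 95, 103, 103, 103, 102, 103, 103, 110, 114, 114, 116, 117]
170 [100, 101, 100, 102, 101, 103, 101, 100, 100, 98, 100, 99, 78, 67, 66, 66, 64, 67, 66, 66, 70, 88, 102, 105, 101, 102, 103, 105, 106, 106, 106, 106, 102, 106]
174 [100, 99, 98, 97, 100, 98, 97, 96, 96, 97, 96, 96, 90, 95, 90, 88, 80, 88, 93, 95, 95, 97, 104, 114, 116, 119, 119, 119, 117, 120, 119, 118, 117, 120]
178 [108, 109, 107, 108, 108, 108, 106, 106, 109, 109, 103, 93, 92, 92, 91, 87, 78, 88, 92, 94, 93, 96, 102, 108, 108, 106, 115, 118, 119, 120, 116, 108, 108, 108]
182 [99, 99, 96, 99, 98, 95, 98, 96, 97, 95, 93, 92, 93, 93, 93, 87, 80, 88, 90, 95, 93, 92, 97, 96, 98, 98, 95, 98, 99, 98, 101, 97, 98, 96]
186 [93, 96, 92, 94, 95, 97, 95, 93, 95, 95, 99, 102, 101, 98, 97, 92, 86, 92, 97, 96, 97, 95, 100, 96, 99, 99, 96, 95, 98, 97, 98, 95, 98, 97]
190 [99, 94, 98, 97, 97, 101
[... 519 characters left out ...]
7, 78, 77, 86, 94, 100, 104, 99, 102, 102, 116, 132, 134, 138, 132, 133, 135, 134]
206 [98, 98, 95, 96, 97, 97, 98, 95, 98, 99, 101, 100, 87, 82, 77, 77, 78, 80, 76, 79, 82, 94, 100, 102, 106, 115, 129, 134, 134, 137, 135, 131, 135, 135]
210 [99, 97, 97, 98, 97, 99, 99, 97, 99, 97, 89, 81, 77, 77, 77, 80, 75, 81, 75, 76, 77, 77, 82, 97, 105, 115, 129, 133, 134, 135, 133, 131, 132, 135]
214 [60, 55, 58, 58, 56, 59, 58, 57, 56, 56, 52, 54, 56, 56, 53, 55, 53, 54, 54, 54, 52, 53, 55, 50, 57, 65, 69, 72, 69, 72, 70, 69, 66, 72]
218 [50, 52, 52, 51, 48, 51, 49, 49, 47, 51, 52, 52, 48, 48, 51, 50, 55, 48, 48, 46, 52, 50, 51, 48, 53, 50, 51, 52, 48, 53, 52, 51, 54, 48]
[[315.65959249 213.35093536]]
```

The blade (u≈316.3) now sits exactly over the slot line (u≈316.1). I'll insert slowly.

step_arm --pt "0 0 0.006 0 0 0 1" --pt "0 0 0.012 0 0 0 1" --pt "0 0 0.017 0 0 0 1" --pt "0 0 0.02 0 0 0 1" --pt "0 0 0.0225 0 0 0 1" --pt "0 0 0.025 0 0 0 1" --pt "0 0 0.027 0 0 0 1" --pt "0 0 0.028 0 0 0 1"

```text
time_s: 8.55
position: [0.5548, 0.098, 0.1508]
tcp_rot: [[0.288, 0.958, -0.001], [0.958, -0.288, 0.0], [-0.0, -0.001, -1.0]]
force: [-0.7, 0.1, -1.8]
opening: 0.204
grasp_force: 30.0
```

step_arm --pt "0 0 0.001 0 0 0 1" --pt "0 0 0.002 0 0 0 1" --pt "0 0 0.003 0 0 0 1" --pt "0 0 0.004 0 0 0 1" --pt "0 0.0002 0.005 0 0 0 1" --pt "0 0.0004 0.006 0 0 0 1" --pt "0 0.0006 0.007 0 0 0 1" --pt "0 0.0008 0.008 0 0 0 1"

```text
time_s: 9.22
position: [0.5548, 0.098, 0.1485]
tcp_rot: [[0.288, 0.958, -0.001], [0.958, -0.288, 0.0], [-0.0, -0.001, -1.0]]
force: [-3.8, 0.8, 1.0]
opening: 0.205
grasp_force: 30.0
```

step_arm --pt "0 -0.0005 0.001 0 0 0 1" --pt "0 -0.001 0.002 0 0 0 1" --pt "0 -0.001 0.003 0 0 0 1" --pt "0 -0.001 0.004 0 0 0 1" --pt "0 -0.001 0.005 0 0 0 1" --pt "0 -0.0007 0.006 0 0 0 1" --pt "0 -0.0005 0.007 0 0 0 1" --pt "0 -0.0003 0.008 0 0 0 1"

```text
time_s: 9.88
position: [0.5547, 0.098, 0.1461]
tcp_rot: [[0.288, 0.958, -0.001], [0.958, -0.288, 0.0], [-0.0, -0.001, -1.0]]
force: [-4.1, 0.7, 2.0]
opening: 0.205
grasp_force: 30.0
```

step_arm --pt "0 -0.0008 0.0012 0 0 0 1" --pt "0 -0.001 0.0024 0 0 0 1" --pt "0 -0.0008 0.0036 0 0 0 1" --pt "0 -0.0006 0.0048 0 0 0 1" --pt "0 -0.0004 0.006 0 0 0 1" --pt "0 -0.0002 0.0072 0 0 0 1" --pt "0 0 0.0084 0 0 0 1" --pt "0 0.0002 0.0096 0 0 0 1"

```text
time_s: 10.55
position: [0.5549, 0.098, 0.1435]
tcp_rot: [[0.288, 0.958, -0.001], [0.958, -0.288, 0.0], [-0.0, -0.001, -1.0]]
force: [-5.4, 2.3, 4.1]
opening: 0.201
grasp_force: 30.0
```

step_arm --pt "0 -0.001 0.0012 0 0 0 1" --pt "0 -0.0012 0.0024 0 0 0 1" --pt "0 -0.001 0.0036 0 0 0 1" --pt "0 -0.0008 0.0048 0 0 0 1" --pt "0 -0.0006 0.006 0 0 0 1" --pt "0 -0.0004 0.0072 0 0 0 1" --pt "0 -0.0002 0.0084 0 0 0 1" --pt "0 0 0.0096 0 0 0 1"

```text
time_s: 11.22
position: [0.5551, 0.0981, 0.1409]
tcp_rot: [[0.288, 0.957, -0.001], [0.957, -0.288, 0.0], [0.0, -0.001, -1.0]]
force: [-4.4, 1.4, 5.8]
opening: 0.205
grasp_force: 30.0
```

Left end is open about 2.2 mm. Now over to slot_r.

step_arm --pt "0 0 -0.06 0 0 0 1" --pt "0 0 -0.16 0 0 0 1" --pt "-0.08 -0.003 -0.16 0 0 0 1" --pt "-0.2 -0.003 -0.16 0 0 0 1" --pt "-0.3 -0.003 -0.16 0 0 0 1" --pt "-0.3 -0.003 -0.12 0 0 0 1" --pt "-0.3 -0.003 -0.065 0 0 0 1" --pt "-0.3 -0.003 -0.065 0 0 0 1"

```text
time_s: 11.88
position: [0.5294, 0.0104, 0.1583]
tcp_rot: [[0.29, 0.957, 0.001], [0.957, -0.29, -0.001], [-0.001, 0.002, -1.0]]
force: [-0.6, -0.3, -1.7]
opening: 0.205
grasp_force: 30.0
```

```bash
python3 - <<'E'
from h import *
s,c=snap("w8");print(s["position"],s["force"],s["time_s"],s["tcp_rot"].round(3).tolist())
g=cv2.cvtColor(c["image"],cv2.COLOR_RGB2GRAY)
for r in range(182,214,3): print(r,g[r,300:334].tolist())
p=s["position"]+s["tcp_rot"]@[0,0,.086];print(proj(s,c,p))
w6=cv2.imread("pics/w8.png")[60:240,200:440]
cv2.imwrite("pics/m8.png",cv2.resize(w6,None,fx=3,fy=3,interpolation=cv2.INTER_CUBIC))
E
```

```text
[0.52941531 0.01044722 0.15826418] [-0.58076653 -0.34619769 -1.65479876] 11.8833 [[0.29, 0.957, 0.001], [0.957, -0.29, -0.001], [-0.001, 0.002, -1.0]]
182 [95, 97, 97, 99, 98, 99, 100, 100, 101, 103, 101, 104, 101, 103, 100, 99, 104, 105, 101, 105, 102, 103, 104, 100, 100, 100, 101, 102, 100, 101, 98, 102, 99, 100]
185 [97, 97, 99, 100, 96, 98, 99, 100, 103, 100, 101, 103, 103, 103, 99, 99, 101, 100, 102, 101, 99, 101, 101, 102, 101, 101, 104, 98, 101, 98, 100, 100, 101, 101]
188 [97, 93, 98, 96, 99, 96, 99, 98, 101, 101, 101, 101, 103, 103, 99, 102, 104, 101, 103, 102, 104, 104, 103, 101, 99, 100, 99, 100, 98, 100, 101, 103, 97, 98]
191 [97, 98, 97, 99, 97, 100, 96, 97, 99, 99, 100, 93, 94, 93, 94, 96, 97, 96, 95, 99, 100, 100, 101, 101, 102, 101, 102, 99, 99, 99, 98, 100, 99, 100]
194 [95, 100, 100, 96, 99, 99, 97, 99, 98, 103, 99, 97, 95, 94, 92, 92, 94, 96, 96, 96, 102, 104, 100, 100, 101, 100, 101, 101, 98, 97, 101, 98, 102, 100]
197 [95, 96, 101, 97, 98, 97, 99, 99, 99, 99, 98, 95, 94, 93, 89, 94, 97, 95, 95, 98, 100, 103, 102, 99, 102, 106, 107, 102, 100, 98, 96, 99, 100, 101]
200 [96, 97, 100, 98, 95, 97, 100, 97, 97, 101, 99, 91, 92, 95, 92, 87, 84, 85, 86, 93, 100, 102, 98, 104, 111, 124, 130, 122, 123, 123, 129, 130, 135, 131]
203 [94, 96, 99, 96, 100, 98, 98, 97, 99, 101, 99, 96, 94, 90, 83, 77, 79, 78, 79, 85, 95, 100, 98, 98, 103, 115, 131, 133, 133, 131, 133, 134, 135, 135]
206 [95, 97, 97, 95, 97, 98, 99, 97, 99, 100, 98, 95, 86, 84, 78, 79, 77, 79, 77, 80, 84, 93, 97, 99, 107, 119, 127, 135, 134, 131, 132, 132, 132, 135]
209 [97, 101, 98, 97, 99, 98, 97, 97, 101, 101, 98, 86, 79, 76, 79, 80, 81, 78, 78, 78, 78, 83, 90, 96, 106, 119, 132, 135, 131, 130, 133, 133, 134, 134]
212 [96, 94, 97, 96, 98, 97, 98, 98, 98, 91, 82, 74, 75, 77, 78, 77, 79, 80, 79, 78, 78, 74, 78, 83, 95, 114, 130, 134, 133, 131, 130, 127, 132, 134]
[[315.65629642 213.3533587 ]]
```

View pics/m8.png

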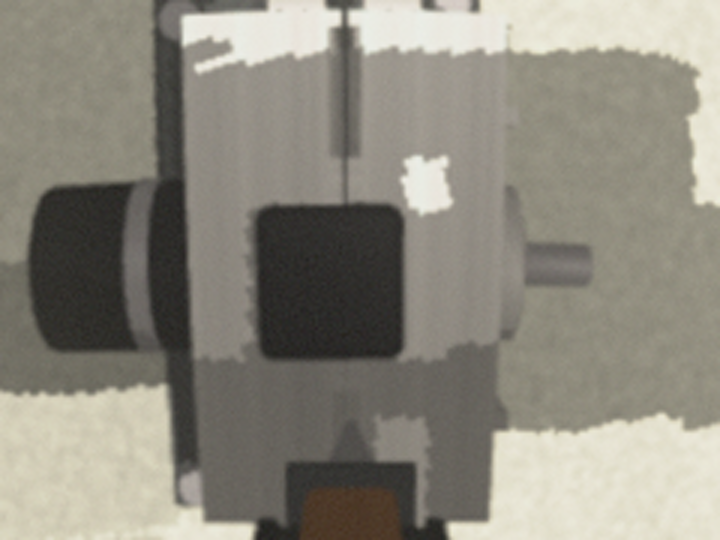

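The picture shows slot_l now open, with its dark line at u≈315. Slot_r is at u≈314.7 and the blade at 316.5, so it needs 1.4 mm along −tool y.

step_arm --pt "0.005 -0.0045 0 0 0 0 1" --pt "0.005 -0.0045 0 0 0 0 1" --pt "0.005 -0.0045 0.006 0 0 0 1" --pt "0.005 -0.0045 0.012 0 0 0 1" --pt "0.005 -0.0045 0.017 0 0 0 1" --pt "0.005 -0.0045 0.02 0 0 0 1" --pt "0.005 -0.0045 0.0235 0 0 0 1" --pt "0.005 -0.0045 0.026 0 0 0 1"

```text
time_s: 12.6
position: [0.5285, 0.0137, 0.1523]
tcp_rot: [[0.288, 0.958, 0.002], [0.958, -0.288, -0.0], [0.0, 0.002, -1.0]]
force: [0.8, -0.3, -0.3]
opening: 0.205
grasp_force: 30.0
```

step_arm --pt "0 0 0.001 0 0 0 1" --pt "0 0 0.002 0 0 0 1" --pt "0 0 0.003 0 0 0 1" --pt "0 0 0.004 0 0 0 1" --pt "0 0 0.005 0 0 0 1" --pt "0 0 0.006 0 0 0 1" --pt "0 0 0.007 0 0 0 1" --pt "0 0 0.008 0 0 0 1"

```text
time_s: 13.27
position: [0.5286, 0.0135, 0.15]
tcp_rot: [[0.288, 0.958, 0.002], [0.958, -0.288, -0.001], [0.0, 0.002, -1.0]]
force: [2.9, -0.8, 0.9]
opening: 0.205
grasp_force: 30.0
```

step_arm --pt "0 0.0008 -0.001 0 0 0 1" --pt "0 0.0016 -0.001 0 0 0 1" --pt "0 0.002 0 0 0 0 1" --pt "0 0.002 0.001 0 0 0 1" --pt "0 0.002 0.002 0 0 0 1" --pt "0 0.002 0.003 0 0 0 1" --pt "0 0.002 0.004 0 0 0 1" --pt "0 0.002 0.005 0 0 0 1"

```text
time_s: 13.93
position: [0.5288, 0.0135, 0.1484]
tcp_rot: [[0.288, 0.958, 0.001], [0.958, -0.288, -0.0], [0.0, 0.001, -1.0]]
force: [4.3, -1.9, 2.3]
opening: 0.204
grasp_force: 30.0
```

step_arm --pt "0 0.001 0.001 0 0 0 1" --pt "0 0.002 0.002 0 0 0 1" --pt "0 0.0025 0.003 0 0 0 1" --pt "0 0.003 0.004 0 0 0 1" --pt "0 0.0032 0.005 0 0 0 1" --pt "0 0.0034 0.006 0 0 0 1" --pt "0 0.0036 0.007 0 0 0 1" --pt "0 0.0038 0.008 0 0 0 1"

```text
time_s: 14.6
position: [0.5292, 0.0134, 0.1464]
tcp_rot: [[0.288, 0.958, -0.0], [0.958, -0.288, 0.0], [0.0, -0.0, -1.0]]
force: [3.0, -1.2, 8.8]
opening: 0.205
grasp_force: 30.0
```

step_arm --pt "0 0.0005 0.001 0 0 0 1" --pt "0 0.001 0.002 0 0 0 1" --pt "0 0.0013 0.003 0 0 0 1" --pt "0 0.0015 0.004 0 0 0 1" --pt "0 0.0017 0.005 0 0 0 1" --pt "0 0.0018 0.006 0 0 0 1" --pt "0 0.0019 0.007 0 0 0 1" --pt "0 0.002 0.008 0 0 0 1"

```text
time_s: 15.27
position: [0.5295, 0.0133, 0.1443]
tcp_rot: [[0.288, 0.958, -0.001], [0.958, -0.288, 0.0], [0.0, -0.001, -1.0]]
force: [2.4, -0.6, 10.4]
opening: 0.205
grasp_force: 30.0
```

step_arm --pt "0 0.0001 0.001 0 0 0 1" --pt "0 0.0003 0.002 0 0 0 1" --pt "0 0.0004 0.003 0 0 0 1" --pt "0 0.0005 0.004 0 0 0 1" --pt "0 0.0006 0.005 0 0 0 1" --pt "0 0.0008 0.006 0 0 0 1" --pt "0 0.0009 0.007 0 0 0 1" --pt "0 0.001 0.008 0 0 0 1"

```text
time_s: 15.93
position: [0.5298, 0.0132, 0.142]
tcp_rot: [[0.288, 0.958, -0.001], [0.958, -0.288, 0.0], [0.0, -0.001, -1.0]]
force: [1.6, -0.1, 10.5]
opening: 0.204
grasp_force: 30.0
```

step_arm --pt "0 0.0001 0.001 0 0 0 1" --pt "0 0.0003 0.002 0 0 0 1" --pt "0 0.0004 0.003 0 0 0 1" --pt "0 0.0005 0.004 0 0 0 1" --pt "0 0.0006 0.005 0 0 0 1" --pt "0 0.0008 0.006 0 0 0 1" --pt "0 0.0009 0.007 0 0 0 1" --pt "0 0.001 0.008 0 0 0 1"

```text
time_s: 16.6
position: [0.5301, 0.0131, 0.1396]
tcp_rot: [[0.288, 0.958, -0.001], [0.958, -0.288, 0.0], [-0.0, -0.001, -1.0]]
force: [1.7, -0.9, 10.7]
opening: 0.206
grasp_force: 30.0
```

step_arm --pt "0 0.0001 0.001 0 0 0 1" --pt "0 0.0003 0.002 0 0 0 1" --pt "0 0.0004 0.003 0 0 0 1" --pt "0 0.0005 0.004 0 0 0 1" --pt "0 0.0006 0.005 0 0 0 1" --pt "0 0.0008 0.006 0 0 0 1" --pt "0 0.0009 0.007 0 0 0 1" --pt "0 0.001 0.008 0 0 0 1"

```text
time_s: 17.27
position: [0.5304, 0.013, 0.1372]
tcp_rot: [[0.288, 0.958, -0.001], [0.958, -0.288, 0.0], [-0.0, -0.001, -1.0]]
force: [2.0, -0.3, 11.0]
opening: 0.206
grasp_force: 30.0
```

step_arm --pt "0 0 -0.06 0 0 0 1" --pt "0 0 -0.18 0 0 0 1" --pt "0.08 -0.0035 -0.18 0 0 0 1" --pt "0.2 -0.0035 -0.18 0 0 0 1" --pt "0.295 -0.0035 -0.18 0 0 0 1" --pt "0.295 -0.0035 -0.13 0 0 0 1" --pt "0.295 -0.0035 -0.085 0 0 0 1" --pt "0.295 -0.0035 -0.085 0 0 0 1"

```text
time_s: 17.93
position: [0.5493, 0.0989, 0.1576]
tcp_rot: [[0.287, 0.958, -0.015], [0.958, -0.287, 0.0], [-0.004, -0.015, -1.0]]
force: [0.2, -0.7, -2.1]
opening: 0.202
grasp_force: 30.0
```

```bash
python3 - <<'E'
from h import *
s,c=snap("w9");print(s["position"],s["force"],s["time_s"],s["tcp_rot"].round(3).tolist())
g=cv2.cvtColor(c["image"],cv2.COLOR_RGB2GRAY)
for r in range(174,214,3): print(r,g[r,300:334].tolist())
cv2.imwrite("pics/m9.png",cv2.resize(cv2.imread("pics/w9.png")[150:240,260:380],None,fx=5,fy=5,interpolation=cv2.INTER_CUBIC))
E
```

```text
[0.54928574 0.09893517 0.15756831] [ 0.22585273 -0.72063021 -2.11813161] 17.9333 [[0.287, 0.958, -0.015], [0.958, -0.287, 0.0], [-0.004, -0.015, -1.0]]
174 [73, 86, 96, 98, 99, 101, 98, 103, 98, 100, 99, 100, 102, 99, 98, 99, 103, 101, 102, 98, 94, 93, 92, 90, 77, 78, 88, 91, 90, 93, 100, 111, 120, 121]
177 [60, 86, 101, 109, 108, 109, 107, 109, 107, 107, 108, 109, 108, 108, 108, 110, 105, 109, 107, 103, 95, 94, 93, 89, 76, 76, 90, 90, 95, 94, 96, 104, 105, 106]
180 [65, 82, 97, 101, 99, 102, 102, 102, 102, 99, 100, 99, 101, 100, 105, 100, 100, 101, 100, 98, 97, 94, 96, 90, 74, 79, 90, 95, 96, 95, 92, 97, 100, 96]
183 [94, 91, 95, 95, 97, 94, 93, 94, 95, 93, 96, 95, 94, 97, 95, 93, 94, 96, 96, 96, 94, 94, 95, 92, 78, 77, 93, 96, 96, 95, 95, 93, 96, 95]
186 [97, 101, 100, 101, 98, 102, 100, 99, 98, 99, 96, 100, 100, 99, 101, 99, 99, 100, 100, 101, 102, 99, 101, 97, 86, 86, 97, 102, 98, 100, 101, 101, 104, 102]
189 [99, 99, 97, 100, 100, 102, 100, 101, 97, 100, 96, 99, 98, 100, 99, 100, 98, 100, 100, 103, 100, 101, 97, 95, 84, 80, 96, 100, 100, 96, 100, 101, 104, 104]
192 [99, 100, 100
[... 487 characters left out ...]
9, 100, 95, 98, 96, 95, 92, 83, 77, 77, 83, 92, 94, 97, 96, 86, 73, 77, 92, 96, 94, 97, 115, 131, 137, 138]
204 [100, 98, 100, 98, 100, 101, 99, 97, 96, 98, 97, 95, 97, 87, 81, 79, 78, 75, 77, 83, 88, 97, 97, 90, 73, 71, 87, 94, 99, 101, 117, 131, 139, 138]
207 [100, 99, 100, 100, 100, 100, 98, 98, 97, 96, 95, 94, 85, 79, 75, 79, 76, 80, 78, 78, 78, 86, 94, 87, 74, 74, 86, 94, 99, 105, 121, 132, 138, 136]
210 [98, 99, 95, 99, 101, 99, 101, 99, 98, 96, 87, 76, 74, 75, 81, 80, 77, 77, 76, 76, 71, 77, 79, 81, 68, 67, 84, 91, 96, 104, 120, 129, 137, 138]
213 [86, 86, 86, 87, 88, 83, 85, 85, 84, 80, 69, 66, 68, 70, 67, 69, 67, 71, 68, 71, 69, 70, 67, 69, 59, 64, 75, 80, 83, 87, 98, 112, 117, 117]
```

View pics/m9.png

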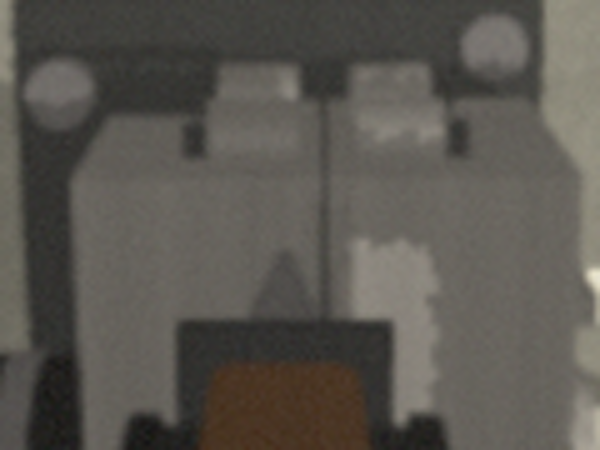

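step_arm --pt "0 0 0 0 0 0 1" --pt "0 0 0 0 0 0 1" --pt "0 0 0 0 0 0 1"

```text
time_s: 18.23
position: [0.5551, 0.0976, 0.1621]
tcp_rot: [[0.289, 0.957, -0.0], [0.957, -0.289, 0.0], [-0.0, -0.0, -1.0]]
force: [1.0, 0.0, -0.9]
opening: 0.207
grasp_force: 30.0
```

```bash
python3 - <<'E'
from h import *
s,c=snap("w10");print(s["position"],s["force"],s["time_s"],s["tcp_rot"].round(3).tolist())
g=cv2.cvtColor(c["image"],cv2.COLOR_RGB2GRAY)
for r in (183,186,189,192,195,198,201,204,207,210): print(r,g[r,304:334].tolist())
E
```

```text
[0.55514654 0.09756578 0.1621313 ] [ 1.02556739  0.00674763 -0.8586882 ] 18.2333 [[0.289, 0.957, -0.0], [0.957, -0.289, 0.0], [-0.0, -0.0, -1.0]]
183 [92, 94, 94, 95, 94, 93, 95, 95, 92, 93, 90, 80, 72, 90, 95, 94, 95, 98, 93, 97, 96, 96, 95, 94, 94, 96, 95, 97, 95, 94]
186 [99, 101, 97, 99, 103, 103, 100, 98, 98, 99, 93, 81, 75, 94, 101, 100, 106, 102, 105, 103, 101, 101, 102, 98, 99, 99, 101, 99, 102, 100]
189 [101, 100, 99, 99, 100, 101, 99, 100, 101, 97, 90, 80, 75, 94, 100, 100, 102, 104, 103, 104, 102, 101, 100, 100, 101, 102, 101, 100, 105, 101]
192 [98, 97, 97, 100, 102, 101, 101, 96, 93, 94, 91, 76, 73, 90, 97, 95, 97, 99, 103, 104, 103, 103, 100, 102, 102, 98, 101, 97, 99, 102]
195 [99, 98, 98, 97, 98, 100, 100, 97, 96, 94, 90, 80, 71, 91, 100, 96, 97, 104, 102, 106, 102, 100, 101, 103, 99, 101, 102, 101, 103, 101]
198 [98, 98, 95, 98, 102, 99, 97, 99, 95, 95, 95, 83, 70, 81, 93, 95, 96, 99, 102, 104, 108, 109, 119, 126, 131, 132, 132, 130, 124, 115]
201 [96, 98, 98, 98, 98, 100, 98, 96, 93, 94, 86, 84, 75, 77, 80, 93, 97, 100, 104, 113, 124, 128, 135, 135, 134, 135, 133, 135, 133, 135]
204 [101, 96, 95, 99, 99, 98, 99, 92, 91, 87, 78, 76, 80, 78, 76, 81, 92, 97, 107, 126, 134, 136, 133, 133, 135, 137, 136, 132, 133, 136]
207 [98, 96, 100, 99, 99, 99, 100, 92, 86, 79, 74, 79, 81, 78, 78, 72, 80, 89, 99, 106, 123, 133, 133, 135, 135, 134, 133, 132, 133, 134]
210 [97, 98, 98, 95, 98, 97, 91, 80, 76, 76, 76, 78, 77, 76, 78, 75, 74, 76, 83, 96, 107, 118, 133, 135, 134, 133, 133, 133, 133, 135]
```

step_arm --pt "0 -0.001 0.012 0 0 0 1" --pt "0 -0.001 0.024 0 0 0 1" --pt "0 -0.001 0.036 0 0 0 1" --pt "0 -0.001 0.046 0 0 0 1" --pt "0 -0.001 0.053 0 0 0 1" --pt "0 -0.001 0.057 0 0 0 1" --pt "0 -0.001 0.059 0 0 0 1" --pt "0 -0.001 0.06 0 0 0 1"

```text
time_s: 18.95
position: [0.5548, 0.098, 0.1435]
tcp_rot: [[0.288, 0.958, -0.001], [0.958, -0.288, 0.0], [-0.0, -0.001, -1.0]]
force: [-0.3, -0.9, -0.8]
opening: 0.206
grasp_force: 30.0
```

step_arm --pt "0 0 0.001 0 0 0 1" --pt "0 0 0.002 0 0 0 1" --pt "0 0 0.003 0 0 0 1" --pt "0 0 0.004 0 0 0 1" --pt "0 0 0.005 0 0 0 1" --pt "0 0 0.006 0 0 0 1" --pt "0 0 0.007 0 0 0 1" --pt "0 0 0.008 0 0 0 1"

```text
time_s: 19.62
position: [0.5549, 0.0981, 0.1415]
tcp_rot: [[0.288, 0.958, -0.0], [0.958, -0.288, 0.0], [0.0, -0.0, -1.0]]
force: [-2.4, 1.0, 3.9]
opening: 0.204
grasp_force: 30.0
```

step_arm --pt "0 -0.0004 0.001 0 0 0 1" --pt "0 -0.0003 0.002 0 0 0 1" --pt "0 -0.0002 0.003 0 0 0 1" --pt "0 0 0.004 0 0 0 1" --pt "0 0.0001 0.005 0 0 0 1" --pt "0 0.0003 0.006 0 0 0 1" --pt "0 0.0004 0.007 0 0 0 1" --pt "0 0.0005 0.008 0 0 0 1"

```text
time_s: 20.28
position: [0.5551, 0.098, 0.1392]
tcp_rot: [[0.288, 0.958, -0.0], [0.958, -0.288, 0.0], [0.0, -0.0, -1.0]]
force: [-2.2, 0.9, 6.2]
opening: 0.206
grasp_force: 30.0
```

step_arm --pt "0 0.0001 0.001 0 0 0 1" --pt "0 0.0003 0.002 0 0 0 1" --pt "0 0.0004 0.003 0 0 0 1" --pt "0 0.0005 0.004 0 0 0 1" --pt "0 0.0006 0.005 0 0 0 1" --pt "0 0.0008 0.006 0 0 0 1" --pt "0 0.0009 0.007 0 0 0 1" --pt "0 0.001 0.008 0 0 0 1"

```text
time_s: 20.95
position: [0.5554, 0.098, 0.1369]
tcp_rot: [[0.288, 0.957, 0.0], [0.957, -0.288, 0.0], [0.0, -0.0, -1.0]]
force: [-2.8, 0.5, 6.8]
opening: 0.205
grasp_force: 30.0
```

step_arm --pt "0 0.0001 0.001 0 0 0 1" --pt "0 0.0002 0.002 0 0 0 1" --pt "0 0.0003 0.003 0 0 0 1" --pt "0 0.0004 0.004 0 0 0 1" --pt "0 0.0005 0.005 0 0 0 1" --pt "0 0.0006 0.006 0 0 0 1" --pt "0 0.0007 0.007 0 0 0 1" --pt "0 0.0008 0.008 0 0 0 1"

```text
time_s: 21.62
position: [0.5557, 0.098, 0.1346]
tcp_rot: [[0.289, 0.957, 0.0], [0.957, -0.289, 0.0], [0.0, 0.0, -1.0]]
force: [-3.5, 1.9, 7.1]
opening: 0.208
grasp_force: 30.0
```

step_arm --pt "0 0.0001 0.001 0 0 0 1" --pt "0 0.0003 0.002 0 0 0 1" --pt "0 0.0004 0.003 0 0 0 1" --pt "0 0.0005 0.004 0 0 0 1" --pt "0 0.0006 0.005 0 0 0 1" --pt "0 0.0008 0.006 0 0 0 1" --pt "0 0.0009 0.007 0 0 0 1" --pt "0 0.001 0.008 0 0 0 1"

```text
time_s: 22.28
position: [0.556, 0.0979, 0.1322]
tcp_rot: [[0.289, 0.957, 0.0], [0.957, -0.289, 0.0], [0.0, 0.0, -1.0]]
force: [-3.6, 0.8, 7.2]
opening: 0.202
grasp_force: 30.0
```

step_arm --pt "0 0.0001 0.001 0 0 0 1" --pt "0 0.0003 0.002 0 0 0 1" --pt "0 0.0004 0.003 0 0 0 1" --pt "0 0.0005 0.004 0 0 0 1" --pt "0 0.0006 0.005 0 0 0 1" --pt "0 0.0008 0.006 0 0 0 1" --pt "0 0.0009 0.007 0 0 0 1" --pt "0 0.001 0.008 0 0 0 1"

```text
time_s: 22.95
position: [0.5563, 0.0979, 0.1298]
tcp_rot: [[0.289, 0.957, 0.0], [0.957, -0.289, 0.0], [0.0, 0.0, -1.0]]
force: [-3.3, 1.7, 7.7]
opening: 0.202
grasp_force: 30.0
```

step_arm --pt "0 0 -0.08 0 0 0 1" --pt "0 0 -0.2 0 0 0 1" --pt "-0.08 -0.001 -0.2 0 0 0 1" --pt "-0.2 -0.001 -0.2 0 0 0 1" --pt "-0.296 -0.001 -0.2 0 0 0 1" --pt "-0.296 -0.001 -0.16 0 0 0 1" --pt "-0.296 -0.001 -0.12 0 0 0 1" --pt "-0.296 -0.001 -0.11 0 0 0 1"

```text
time_s: 23.62
position: [0.5301, 0.0117, 0.1607]
tcp_rot: [[0.29, 0.957, -0.001], [0.957, -0.29, -0.0], [-0.0, -0.001, -1.0]]
force: [-0.4, -0.2, -2.3]
opening: 0.206
grasp_force: 30.0
```

step_arm --pt "0 0 0 0 0 0 1" --pt "0 0 0 0 0 0 1" --pt "0 0 0 0 0 0 1"

```text
time_s: 23.87
position: [0.5311, 0.0128, 0.1626]
tcp_rot: [[0.288, 0.958, 0.001], [0.958, -0.288, -0.0], [0.0, 0.001, -1.0]]
force: [0.1, -0.2, -1.5]
opening: 0.206
grasp_force: 30.0
```

```bash
python3 - <<'E'
from h import *
s,c=snap("w11");print(s["position"],s["force"],s["time_s"],s["tcp_rot"].round(3).tolist())
g=cv2.cvtColor(c["image"],cv2.COLOR_RGB2GRAY)
for r in (72,75,80,84,88,191,194,197,200,203,206,209): print(r,g[r,304:334].tolist())
E
```

```text
[0.53109712 0.01284351 0.16259021] [ 0.05021787 -0.22048474 -1.47863007] 23.8667 [[0.288, 0.958, 0.001], [0.958, -0.288, -0.0], [0.0, 0.001, -1.0]]
72 [229, 232, 233, 233, 231, 226, 228, 223, 182, 121, 78, 72, 68, 80, 129, 195, 225, 226, 227, 231, 235, 235, 234, 234, 233, 233, 233, 232, 232, 233]
75 [230, 232, 233, 226, 204, 163, 139, 116, 103, 85, 71, 71, 70, 75, 91, 103, 125, 152, 179, 217, 233, 236, 234, 233, 233, 234, 231, 228, 227, 230]
80 [152, 150, 147, 149, 138, 126, 118, 110, 108, 93, 76, 71, 68, 78, 88, 104, 105, 111, 120, 137, 152, 156, 157, 154, 154, 152, 153, 150, 151, 152]
84 [146, 145, 150, 148, 139, 126, 116, 111, 108, 95, 76, 65, 68, 78, 94, 106, 105, 112, 123, 140, 154, 153, 156, 155, 151, 151, 151, 153, 149, 150]
88 [144, 148, 149, 146, 137, 126, 117, 113, 108, 97, 74, 65, 68, 73, 95, 106, 109, 110, 119, 142, 152, 152, 153, 149, 154, 150, 150, 152, 149, 150]
191 [97, 97, 99, 99, 101, 100, 101, 100, 98, 99, 83, 61, 68, 91, 103, 99, 101, 102, 103, 104, 101, 100, 99, 101, 102, 98, 101, 99, 101, 101]
194 [98, 96, 98, 99, 100, 97, 96, 92, 93, 94, 81, 63, 67, 94, 95, 96, 94, 99, 100, 103, 104, 100, 102, 101, 103, 102, 100, 100, 100, 99]
197 [99, 96, 101, 100, 99, 99, 92, 97, 93, 93, 82, 62, 62, 89, 97, 97, 97, 98, 102, 110, 110, 111, 111, 110, 104, 97, 100, 102, 112, 111]
200 [98, 100, 100, 99, 100, 100, 98, 94, 94, 96, 86, 71, 71, 83, 86, 91, 96, 100, 106, 128, 135, 134, 132, 133, 135, 134, 132, 134, 133, 135]
203 [98, 98, 97, 101, 99, 100, 97, 92, 91, 92, 86, 80, 80, 77, 81, 82, 90, 98, 102, 107, 121, 132, 133, 135, 133, 132, 134, 132, 133, 133]
206 [100, 98, 97, 101, 101, 98, 98, 89, 86, 80, 80, 77, 82, 78, 82, 79, 81, 99, 117, 130, 135, 134, 130, 133, 132, 134, 132, 133, 133, 134]
209 [101, 97, 96, 99, 100, 99, 95, 82, 80, 78, 80, 79, 82, 82, 79, 75, 79, 83, 96, 123, 133, 135, 131, 134, 132, 136, 132, 133, 131, 134]
```

Measured from the picture: the left gap is about 4.2 mm and the right about 2.5 mm. Deepen the right.

step_arm --pt "0 -0.0015 0.015 0 0 0 1" --pt "0 -0.0015 0.03 0 0 0 1" --pt "0 -0.0015 0.045 0 0 0 1" --pt "0 -0.0015 0.058 0 0 0 1" --pt "0 -0.0015 0.068 0 0 0 1" --pt "0 -0.0015 0.074 0 0 0 1" --pt "0 -0.0015 0.077 0 0 0 1" --pt "0 -0.0015 0.079 0 0 0 1"

```text
time_s: 24.58
position: [0.5302, 0.0127, 0.1387]
tcp_rot: [[0.288, 0.958, 0.0], [0.958, -0.288, -0.0], [0.0, 0.0, -1.0]]
force: [-0.4, -0.9, 1.6]
opening: 0.212
grasp_force: 30.0
```

step_arm --pt "0 0 0.001 0 0 0 1" --pt "0 0 0.002 0 0 0 1" --pt "0 0 0.003 0 0 0 1" --pt "0 0 0.004 0 0 0 1" --pt "0 0 0.005 0 0 0 1" --pt "0 0 0.006 0 0 0 1" --pt "0 0 0.007 0 0 0 1" --pt "0 0 0.008 0 0 0 1"

```text
time_s: 25.25
position: [0.5303, 0.0128, 0.1369]
tcp_rot: [[0.288, 0.958, 0.001], [0.958, -0.288, -0.0], [0.0, 0.001, -1.0]]
force: [-0.8, 0.1, 6.9]
opening: 0.205
grasp_force: 30.0
```

step_arm --pt "0 0.0001 0.001 0 0 0 1" --pt "0 0.0003 0.002 0 0 0 1" --pt "0 0.0004 0.003 0 0 0 1" --pt "0 0.0005 0.004 0 0 0 1" --pt "0 0.0006 0.005 0 0 0 1" --pt "0 0.0008 0.006 0 0 0 1" --pt "0 0.0009 0.007 0 0 0 1" --pt "0 0.001 0.008 0 0 0 1"

```text
time_s: 25.92
position: [0.5306, 0.0127, 0.1347]
tcp_rot: [[0.288, 0.958, 0.001], [0.958, -0.288, -0.0], [0.0, 0.001, -1.0]]
force: [-0.3, -0.3, 7.6]
opening: 0.203
grasp_force: 30.0
```

step_arm --pt "0 0.0001 0.001 0 0 0 1" --pt "0 0.0003 0.002 0 0 0 1" --pt "0 0.0004 0.003 0 0 0 1" --pt "0 0.0005 0.004 0 0 0 1" --pt "0 0.0006 0.005 0 0 0 1" --pt "0 0.0008 0.006 0 0 0 1" --pt "0 0.0009 0.007 0 0 0 1" --pt "0 0.001 0.008 0 0 0 1"

```text
time_s: 26.58
position: [0.5309, 0.0126, 0.1324]
tcp_rot: [[0.288, 0.958, 0.001], [0.958, -0.288, -0.0], [0.0, 0.001, -1.0]]
force: [-1.4, -0.2, 9.1]
opening: 0.202
grasp_force: 30.0
```

step_arm --pt "0 0.0001 0.001 0 0 0 1" --pt "0 0.0003 0.002 0 0 0 1" --pt "0 0.0004 0.003 0 0 0 1" --pt "0 0.0005 0.004 0 0 0 1" --pt "0 0.0006 0.005 0 0 0 1" --pt "0 0.0008 0.006 0 0 0 1" --pt "0 0.0009 0.007 0 0 0 1" --pt "0 0.001 0.008 0 0 0 1"

```text
time_s: 27.25
position: [0.5312, 0.0125, 0.13]
tcp_rot: [[0.288, 0.958, 0.001], [0.958, -0.288, -0.0], [0.0, 0.001, -1.0]]
force: [-1.0, -0.3, 8.5]
opening: 0.202
grasp_force: 30.0
```

step_arm --pt "0 0.0001 0.001 0 0 0 1" --pt "0 0.0003 0.002 0 0 0 1" --pt "0 0.0004 0.003 0 0 0 1" --pt "0 0.0005 0.004 0 0 0 1" --pt "0 0.0006 0.005 0 0 0 1" --pt "0 0.0008 0.006 0 0 0 1" --pt "0 0.0009 0.007 0 0 0 1" --pt "0 0.001 0.008 0 0 0 1"

```text
time_s: 27.92
position: [0.5314, 0.0125, 0.1276]
tcp_rot: [[0.288, 0.958, 0.001], [0.958, -0.288, -0.0], [0.0, 0.001, -1.0]]
force: [-0.6, -0.3, 8.8]
opening: 0.208
grasp_force: 30.0
```

step_arm --pt "0 0 -0.08 0 0 0 1" --pt "0 0 -0.15 0 0 0 1" --pt "0 0 -0.15 0 0 0 1" --pt "0 0 -0.15 0 0 0 1"

```text
time_s: 28.25
position: [0.5314, 0.0124, 0.172]
tcp_rot: [[0.288, 0.958, 0.002], [0.958, -0.288, -0.0], [0.0, 0.002, -1.0]]
force: [1.1, -0.2, -2.3]
opening: 0.204
grasp_force: 30.0
```

```bash
python3 - <<'E'
from h import *
s,c=snap("w12");print(s["position"],s["force"],s["time_s"],s["tcp_rot"].round(3).tolist())
g=cv2.cvtColor(c["image"],cv2.COLOR_RGB2GRAY).astype(float)
Ro=s["tcp_rot"]
q=np.load("q.npy")
# seam gap: sample lines at z=.07 across case x at given y
def prof(y):
    xs=np.arange(-8,12,.2)/1e3
    P=np.c_[q[0]+np.cos(q[2])*xs-np.sin(q[2])*y,q[1]+np.sin(q[2])*xs+np.cos(q[2])*y,np.full(xs.size,.07)]
    uv=proj(s,c,P).astype(np.float32)
    return xs*1e3,cv2.remap(g.astype(np.float32),uv[:,:1],uv[:,1:],cv2.INTER_LINEAR)[:,0]
for y in(.063,.0635,.055,.045,.024,-.024,-.0255):
    x,p=prof(y);base=np.percentile(p,80);lo=p[20:75].min();h=(base+lo)/2
    k=20+np.argmin(p[20:75]);a=k
    while p[a]<h:a-=1
    b=k
    while p[b]<h:b+=1
    print(y,round(base),round(lo),"gap",x[a].round(1),x[b].round(1),(x[b]-x[a]).round(1), p[::4].round().astype(int).tolist())
E
```

```text
[0.53141338 0.01241631 0.17196645] [ 1.08292163 -0.18072516 -2.28932882] 28.25 [[0.288, 0.958, 0.002], [0.958, -0.288, -0.0], [0.0, 0.002, -1.0]]
0.063 234 73 gap 1.0 4.8 3.8 [231, 231, 231, 230, 232, 233, 234, 234, 233, 233, 225, 181, 111, 77, 74, 98, 164, 223, 233, 233, 234, 235, 235, 234, 234]
0.0635 233 74 gap 1.0 4.8 3.8 [227, 229, 231, 231, 231, 233, 234, 233, 232, 231, 222, 176, 110, 77, 75, 100, 166, 223, 232, 233, 233, 234, 235, 234, 233]
0.055 148 73 gap -0.6 6.8 7.4 [147, 145, 146, 148, 148, 147, 146, 139, 126, 115, 109, 102, 91, 76, 73, 78, 97, 108, 109, 114, 129, 148, 155, 156, 155]
0.045 147 66 gap 0.6 6.2 5.6 [144, 145, 143, 144, 146, 148, 147, 138, 128, 118, 112, 106, 89, 73, 66, 71, 88, 104, 108, 110, 123, 140, 151, 154, 152]
0.024 147 59 gap 1.6 5.4 3.8 [138, 141, 140, 139, 140, 141, 143, 146, 147, 147, 147, 134, 108, 74, 60, 61, 79, 118, 142, 149, 147, 146, 149, 148, 145]
-0.024 102 51 gap 2.0 6.0 4.0 [97, 96, 98, 100, 99, 99, 101, 100, 102, 102, 103, 100, 90, 72, 57, 52, 57, 70, 87, 99, 102, 101, 101, 103, 101]
-0.0255 102 54 gap 2.2 6.2 4.0 [99, 98, 99, 97, 97, 99, 100, 101, 101, 102, 101, 101, 92, 74, 59, 55, 59, 70, 86, 98, 102, 103, 101, 103, 103]
```

The gap profiles suggest about 3.8–4 mm at both ends, which is marginal. I'll deepen each to a nominal 6 mm (real about 5), left first.

step_arm --pt "0 -0.002 -0.06 0 0 0 1" --pt "0.06 -0.002 -0.06 0 0 0 1" --pt "0.18 -0.002 -0.06 0 0 0 1" --pt "0.297 -0.002 -0.06 0 0 0 1" --pt "0.297 -0.002 -0.06 0 0 0 1" --pt "0.297 -0.002 -0.03 0 0 0 1" --pt "0.297 -0.002 0 0 0 0 1" --pt "0.297 -0.002 0 0 0 0 1"

```text
time_s: 28.97
position: [0.5535, 0.0971, 0.1682]
tcp_rot: [[0.289, 0.957, -0.007], [0.957, -0.289, -0.0], [-0.002, -0.007, -1.0]]
force: [-0.5, -0.2, -2.4]
opening: 0.2
grasp_force: 30.0
```

step_arm --pt "0 0 0.01 0 0 0 1" --pt "0 0 0.03 0 0 0 1" --pt "0 0 0.055 0 0 0 1" --pt "0 0 0.08 0 0 0 1" --pt "0 0 0.105 0 0 0 1" --pt "0 0 0.125 0 0 0 1" --pt "0 0 0.133 0 0 0 1" --pt "0 0 0.135 0 0 0 1"

```text
time_s: 29.63
position: [0.5561, 0.0978, 0.1307]
tcp_rot: [[0.288, 0.958, -0.001], [0.958, -0.288, -0.0], [-0.0, -0.001, -1.0]]
force: [-0.3, -1.1, -0.1]
opening: 0.205
grasp_force: 30.0
```

step_arm --pt "0 0 0.001 0 0 0 1" --pt "0 0 0.002 0 0 0 1" --pt "0 0.0001 0.003 0 0 0 1" --pt "0 0.0002 0.004 0 0 0 1" --pt "0 0.0003 0.005 0 0 0 1" --pt "0 0.0004 0.006 0 0 0 1" --pt "0 0.0005 0.007 0 0 0 1" --pt "0 0.0006 0.008 0 0 0 1"

```text
time_s: 30.3
position: [0.5563, 0.0981, 0.1294]
tcp_rot: [[0.288, 0.958, 0.0], [0.958, -0.288, 0.0], [0.0, 0.0, -1.0]]
force: [-2.3, -0.4, 5.8]
opening: 0.206
grasp_force: 30.0
```

step_arm --pt "0 0.0001 0.001 0 0 0 1" --pt "0 0.0003 0.002 0 0 0 1" --pt "0 0.0004 0.003 0 0 0 1" --pt "0 0.0005 0.004 0 0 0 1" --pt "0 0.0006 0.005 0 0 0 1" --pt "0 0.0008 0.006 0 0 0 1" --pt "0 0.0009 0.007 0 0 0 1" --pt "0 0.001 0.008 0 0 0 1"

```text
time_s: 30.97
position: [0.5567, 0.0982, 0.1271]
tcp_rot: [[0.289, 0.957, 0.0], [0.957, -0.289, 0.001], [0.001, 0.0, -1.0]]
force: [-2.8, 0.3, 6.1]
opening: 0.206
grasp_force: 30.0
```

step_arm --pt "0 0.0001 0.001 0 0 0 1" --pt "0 0.0003 0.002 0 0 0 1" --pt "0 0.0004 0.003 0 0 0 1" --pt "0 0.0005 0.004 0 0 0 1"

```text
time_s: 31.3
position: [0.5568, 0.0982, 0.126]
tcp_rot: [[0.289, 0.957, 0.001], [0.957, -0.289, 0.001], [0.001, 0.0, -1.0]]
force: [-1.9, -0.2, 7.4]
opening: 0.208
grasp_force: 30.0
```

step_arm --pt "0 0 -0.08 0 0 0 1" --pt "0 0 -0.2 0 0 0 1" --pt "-0.08 0 -0.21 0 0 0 1" --pt "-0.2 0 -0.21 0 0 0 1" --pt "-0.298 0 -0.21 0 0 0 1" --pt "-0.298 0 -0.18 0 0 0 1" --pt "-0.298 0 -0.15 0 0 0 1" --pt "-0.298 0 -0.15 0 0 0 1"

```text
time_s: 31.97
position: [0.53, 0.0126, 0.1681]
tcp_rot: [[0.289, 0.957, -0.003], [0.957, -0.289, 0.001], [0.0, -0.004, -1.0]]
force: [-0.1, 0.6, -1.8]
opening: 0.201
grasp_force: 30.0
```

step_arm --pt "0 0 0 0 0 0 1" --pt "0 0 0.02 0 0 0 1" --pt "0 0 0.05 0 0 0 1" --pt "0 0 0.08 0 0 0 1" --pt "0 0 0.105 0 0 0 1" --pt "0 0 0.125 0 0 0 1" --pt "0 0 0.133 0 0 0 1" --pt "0 0 0.136 0 0 0 1"

```text
time_s: 32.63
position: [0.5313, 0.0122, 0.1289]
tcp_rot: [[0.288, 0.958, 0.0], [0.958, -0.288, 0.0], [0.0, 0.0, -1.0]]
force: [0.2, 0.8, 1.9]
opening: 0.204
grasp_force: 30.0
```

step_arm --pt "0 0 0.001 0 0 0 1" --pt "0 0 0.002 0 0 0 1" --pt "0 0.0001 0.003 0 0 0 1" --pt "0 0.0002 0.004 0 0 0 1" --pt "0 0.0003 0.005 0 0 0 1" --pt "0 0.0004 0.006 0 0 0 1" --pt "0 0.0005 0.007 0 0 0 1" --pt "0 0.0006 0.008 0 0 0 1"

```text
time_s: 33.3
position: [0.5314, 0.0121, 0.1277]
tcp_rot: [[0.288, 0.958, 0.001], [0.958, -0.288, -0.0], [-0.0, 0.001, -1.0]]
force: [-1.4, 1.1, 7.3]
opening: 0.205
grasp_force: 30.0
```

step_arm --pt "0 0.0001 0.001 0 0 0 1" --pt "0 0.0003 0.002 0 0 0 1" --pt "0 0.0004 0.003 0 0 0 1" --pt "0 0.0005 0.004 0 0 0 1"

```text
time_s: 33.63
position: [0.5315, 0.012, 0.1266]
tcp_rot: [[0.288, 0.958, 0.001], [0.958, -0.288, -0.0], [-0.0, 0.001, -1.0]]
force: [-1.1, 0.1, 8.1]
opening: 0.205
grasp_force: 30.0
```

step_arm --pt "0 0 -0.08 0 0 0 1" --pt "0 0 -0.17 0 0 0 1" --pt "0 0 -0.17 0 0 0 1" --pt "0 0 -0.17 0 0 0 1"

```text
time_s: 33.97
position: [0.5318, 0.0119, 0.1775]
tcp_rot: [[0.288, 0.958, 0.002], [0.958, -0.288, -0.001], [0.0, 0.002, -1.0]]
force: [-0.5, -0.4, -1.8]
opening: 0.204
grasp_force: 30.0
```

```bash
cat > gap.py <<'E'
from h import *
import sys
s,c=snap(sys.argv[1]);print(s["position"],s["force"],s["time_s"],s["tcp_rot"].round(3).tolist())
g=cv2.cvtColor(c["image"],cv2.COLOR_RGB2GRAY).astype(np.float32);q=np.load("q.npy")
def prof(y):
    xs=np.arange(-8,14,.2)/1e3
    P=np.c_[q[0]+np.cos(q[2])*xs-np.sin(q[2])*y,q[1]+np.sin(q[2])*xs+np.cos(q[2])*y,np.full(xs.size,.07)]
    uv=proj(s,c,P).astype(np.float32);return xs*1e3,cv2.remap(g,uv[:,:1],uv[:,1:],cv2.INTER_LINEAR)[:,0]
for y in(.063,.0635,.045,.024,-.024,-.0255):
    x,p=prof(y);base=np.percentile(p,80);lo=p[20:75].min();h=(base+lo)/2
    a=b=20+np.argmin(p[20:75])
    while p[a]<h:a-=1
    while p[b]<h:b+=1
    print(y,"gap",x[a].round(1),x[b].round(1),(x[b]-x[a]).round(1),p[::4].round().astype(int).tolist())
E
python3 gap.py w13
```

```text
[0.53182169 0.01190213 0.17749781] [-0.48849638 -0.4123727  -1.80007458] 33.9667 [[0.288, 0.958, 0.002], [0.958, -0.288, -0.001], [0.0, 0.002, -1.0]]
0.063 gap 1.0 5.8 4.8 [231, 232, 230, 231, 232, 233, 234, 235, 234, 235, 231, 178, 110, 77, 74, 74, 87, 149, 221, 234, 233, 232, 233, 235, 235, 234, 234, 234]
0.0635 gap 1.0 5.8 4.8 [230, 231, 231, 231, 232, 233, 233, 233, 231, 233, 228, 174, 107, 77, 76, 75, 88, 149, 218, 231, 232, 232, 233, 234, 234, 233, 233, 233]
0.045 gap 0.8 7.0 6.2 [144, 145, 144, 144, 144, 148, 147, 140, 127, 117, 110, 107, 90, 74, 66, 69, 72, 86, 102, 108, 109, 121, 138, 152, 154, 152, 152, 150]
0.024 gap 1.6 6.0 4.4 [140, 141, 139, 137, 141, 141, 144, 146, 147, 148, 144, 133, 104, 72, 62, 61, 64, 84, 122, 142, 147, 147, 148, 149, 147, 146, 146, 146]
-0.024 gap 2.2 6.4 4.2 [98, 98, 100, 98, 98, 100, 100, 102, 103, 101, 102, 100, 95, 75, 59, 51, 51, 61, 80, 95, 103, 101, 104, 105, 102, 101, 100, 102]
-0.0255 gap 2.2 6.4 4.2 [99, 99, 100, 100, 100, 99, 101, 101, 101, 102, 103, 101, 95, 77, 58, 52, 54, 59, 81, 94, 102, 102, 102, 104, 102, 105, 105, 106]
```

Left is about 4.7 mm and right about 4.2 mm. One small top-up at the right.

step_arm --pt "0 0 0.03 0 0 0 1" --pt "0 0 0.06 0 0 0 1" --pt "0 0 0.095 0 0 0 1" --pt "0 0 0.125 0 0 0 1" --pt "0 0 0.15 0 0 0 1" --pt "0 0 0.16 0 0 0 1" --pt "0 0 0.164 0 0 0 1" --pt "0 0 0.166 0 0 0 1"

```text
time_s: 34.68
position: [0.5314, 0.012, 0.1269]
tcp_rot: [[0.288, 0.958, -0.0], [0.958, -0.288, -0.0], [-0.0, -0.0, -1.0]]
force: [-0.3, -0.4, 3.4]
opening: 0.205
grasp_force: 30.0
```

step_arm --pt "0 0 0.001 0 0 0 1" --pt "0 0 0.002 0 0 0 1" --pt "0 0.0001 0.003 0 0 0 1" --pt "0 0.0002 0.004 0 0 0 1" --pt "0 0.0003 0.005 0 0 0 1" --pt "0 0.0004 0.006 0 0 0 1" --pt "0 0.0005 0.007 0 0 0 1" --pt "0 0.0006 0.008 0 0 0 1"

```text
time_s: 35.35
position: [0.5316, 0.012, 0.1256]
tcp_rot: [[0.288, 0.958, 0.001], [0.958, -0.288, -0.0], [0.0, 0.001, -1.0]]
force: [-1.7, -1.1, 7.6]
opening: 0.203
grasp_force: 30.0
```

step_arm --pt "0 0.0001 0.001 0 0 0 1" --pt "0 0.0003 0.002 0 0 0 1" --pt "0 0.0004 0.003 0 0 0 1" --pt "0 0.0005 0.004 0 0 0 1"

```text
time_s: 35.68
position: [0.5317, 0.0121, 0.1245]
tcp_rot: [[0.288, 0.958, 0.001], [0.958, -0.288, -0.0], [0.0, 0.001, -1.0]]
force: [-1.7, 0.4, 8.2]
opening: 0.208
grasp_force: 30.0
```

step_arm --pt "0 0 -0.08 0 0 0 1" --pt "0 0 -0.18 0 0 0 1" --pt "0 0 -0.18 0 0 0 1" --pt "0 0 -0.18 0 0 0 1"

```text
time_s: 36.02
position: [0.5323, 0.012, 0.1785]
tcp_rot: [[0.288, 0.958, 0.003], [0.958, -0.288, -0.0], [0.001, 0.003, -1.0]]
force: [-0.5, 0.7, -1.5]
opening: 0.207
grasp_force: 30.0
```

```bash
python3 gap.py w14; python3 -c "
from h import *
print(rows([.5382,.2616,.21]))"
```

```text
[0.53232084 0.01201866 0.17854282] [-0.49089912  0.74754085 -1.52466742] 36.0167 [[0.288, 0.958, 0.003], [0.958, -0.288, -0.0], [0.001, 0.003, -1.0]]
0.063 gap 1.2 5.6 4.4 [230, 231, 232, 230, 232, 232, 234, 234, 233, 233, 226, 189, 124, 81, 72, 75, 97, 155, 210, 231, 234, 234, 235, 234, 235, 234, 234, 233]
0.0635 gap 1.0 5.6 4.6 [228, 230, 231, 231, 232, 232, 233, 232, 231, 232, 222, 184, 121, 80, 72, 77, 97, 155, 210, 229, 233, 233, 233, 234, 233, 232, 233, 233]
0.045 gap 0.6 6.8 6.2 [145, 145, 143, 144, 144, 147, 146, 139, 129, 119, 112, 105, 92, 76, 68, 66, 71, 87, 101, 107, 108, 118, 139, 151, 153, 152, 150, 151]
0.024 gap 1.6 6.4 4.8 [140, 142, 139, 137, 140, 142, 143, 145, 146, 147, 144, 133, 106, 78, 63, 60, 62, 75, 108, 138, 147, 148, 150, 150, 148, 148, 146, 146]
-0.024 gap 2.4 6.8 4.4 [99, 99, 99, 99, 100, 100, 101, 101, 101, 102, 102, 102, 93, 79, 64, 54, 51, 54, 69, 85, 97, 103, 102, 103, 104, 102, 103, 103]
-0.0255 gap 2.4 7.0 4.6 [99, 99, 99, 98, 98, 99, 100, 102, 102, 101, 103, 101, 93, 78, 63, 56, 54, 56, 68, 86, 97, 102, 102, 103, 104, 103, 101, 101]
[ 0.80281847 -0.21729696 -0.10883754]
```

Both are now about 4.5 mm. Return the wedge to the stand.

step_arm --pt "0.05 -0.01 -0.11 0 0 -0.1 1" --pt "0.18 -0.05 -0.11 0 0 -0.2 1" --pt "0.3 -0.08 -0.11 0 0 -0.3 1" --pt "0.42 -0.11 -0.11 0 0 -0.4 1" --pt "0.54 -0.15 -0.11 0 0 -0.5 1" --pt "0.66 -0.18 -0.11 0 0 -0.53 1" --pt "0.75 -0.205 -0.11 0 0 -0.53 1" --pt "0.803 -0.217 -0.11 0 0 -0.53 1"

```text
time_s: 36.73
position: [0.5368, 0.2646, 0.208]
tcp_rot: [[-0.126, 0.992, -0.004], [0.992, 0.126, 0.0], [0.001, -0.004, -1.0]]
force: [0.6, -1.0, -2.0]
opening: 0.204
grasp_force: 30.0
```

step_arm --pt "0 0 0 0 0 0 1" --pt "0 0 0 0 0 0 1" --pt "0 0 0 0 0 0 1" --pt "0 0 0 0 0 0 1"

```text
time_s: 37.07
position: [0.5383, 0.2601, 0.2093]
tcp_rot: [[-0.122, 0.993, -0.002], [0.993, 0.122, -0.001], [-0.001, -0.002, -1.0]]
force: [0.0, -0.9, -1.8]
opening: 0.204
grasp_force: 30.0
```

```bash
python3 - <<'E'
from h import *
s,c=snap("w15");t=s["tcp_rot"];print(s["position"],t.round(3).tolist(),rows([.5382,.2616,.21],s=s))
g=np.array([[-.123,.992,0],[.992,.123,0],[0,0,-1.]]);print(R.from_matrix(t.T@g).as_rotvec()*57.3/45)
E
```

```text
[0.53825287 0.26007296 0.20934971] [[-0.122, 0.993, -0.002], [0.993, 0.122, -0.001], [-0.001, -0.002, -1.0]] [ 0.00507206  0.0004415  -0.00217218]
[-0.00300073  0.00087888 -0.00121681]
```

step_arm --pt "0.005 0 0.05 0 0 0 1" --pt "0.005 0 0.12 0 0 0 1" --pt "0.005 0 0.18 0 0 0 1" --pt "0.005 0 0.22 0 0 0 1" --pt "0.005 0 0.26 0 0 0 1" --pt "0.005 0 0.29 0 0 0 1" --pt "0.005 0 0.31 0 0 0 1"

```text
time_s: 37.7
position: [0.5385, 0.2622, 0.1163]
tcp_rot: [[-0.122, 0.992, -0.001], [0.992, 0.122, -0.0], [-0.0, -0.001, -1.0]]
force: [0.2, -1.2, -1.1]
opening: 0.205
grasp_force: 30.0
```

step_arm --pt "0 0 0.02 0 0 0 1" --pt "0 0 0.04 0 0 0 1" --pt "0 0 0.055 0 0 0 1" --pt "0 0 0.065 0 0 0 1" --pt "0 0 0.07 0 0 0 1" --pt "0 0 0.072 0 0 0 1" --pt "0 0 0.072 0 0 0 1"

```text
time_s: 38.28
position: [0.5387, 0.263, 0.0958]
tcp_rot: [[-0.124, 0.992, 0.0], [0.992, 0.124, 0.0], [0.0, 0.0, -1.0]]
force: [-0.8, 0.0, -1.4]
opening: 0.202
grasp_force: 30.0
```

step_arm --pt "-0.004 -0.001 0.003 0 0 0 1" --pt "-0.004 -0.001 0.006 0 0 0 1" --pt "-0.004 -0.001 0.008 0 0 0 1" --pt "-0.004 -0.001 0.008 0 0 0 1"

```text
time_s: 38.62
position: [0.5384, 0.2616, 0.0933]
tcp_rot: [[-0.123, 0.992, 0.0], [0.992, 0.123, -0.0], [-0.0, 0.0, -1.0]]
force: [-0.2, -0.4, -0.6]
opening: 0.205
grasp_force: 30.0
```

Seated at the exact grasp pose. Release to about half-open, then retreat upward.

step_arm --pt "0 0 0 0 0 0 0" --pt "0 0 0 0 0 0 -0.3" --pt "0 0 0 0 0 0 -0.3" --pt "0 0 0 0 0 0 -0.3" --pt "0 0 0 0 0 0 -0.3" --pt "0 0 0 0 0 0 -0.3"

```text
time_s: 39.12
position: [0.5385, 0.2617, 0.0934]
tcp_rot: [[-0.123, 0.992, 0.0], [0.992, 0.123, 0.0], [0.0, 0.0, -1.0]]
force: [0.2, 0.1, -0.4]
opening: 0.571
grasp_force: 0.0
```

step_arm --pt "0 0 -0.05 0 0 0 -0.3" --pt "0 0 -0.13 0 0 0 -0.3" --pt "0 0 -0.25 0 0 0 -0.3" --pt "-0.13 0 -0.38 0 0 0 -0.3" --pt "-0.26 0 -0.4 0 0 0 -0.3" --pt "-0.26 0 -0.4 0 0 0 -0.3" --pt "-0.26 0 -0.4 0 0 0 -0.3"

```text
time_s: 39.7
position: [0.5493, 0.182, 0.2149]
tcp_rot: [[-0.12, 0.993, 0.003], [0.993, 0.12, -0.0], [-0.0, 0.003, -1.0]]
force: [-0.1, 0.6, -0.1]
opening: 0.652
grasp_force: 0.0
```

```bash
python3 - <<'E'
from h import *
s,c=snap("w16");print(s["position"],s["opening"],s["time_s"])
b=cv2.imread("pics/w16.png");s2,c2=snap("s16","scene")
d=cv2.imread("pics/s16.png")[130:290,240:480]
k=dict(fx=2,fy=2,interpolation=cv2.INTER_CUBIC)
cv2.imwrite("pics/m16.png",np.vstack([cv2.resize(b[20:160,200:440],None,**k),cv2.resize(d,None,**k)])[:600])
print(proj(s,c,[[.5378,.2617,.11],[.5378,.2617,.055]]))
E
```

```text
[0.54932996 0.18204401 0.21489789] 0.6520133777196248 39.7
[[313.46953859 105.85665098]
 [313.87555334 106.51855798]]
```

View pics/m16.png

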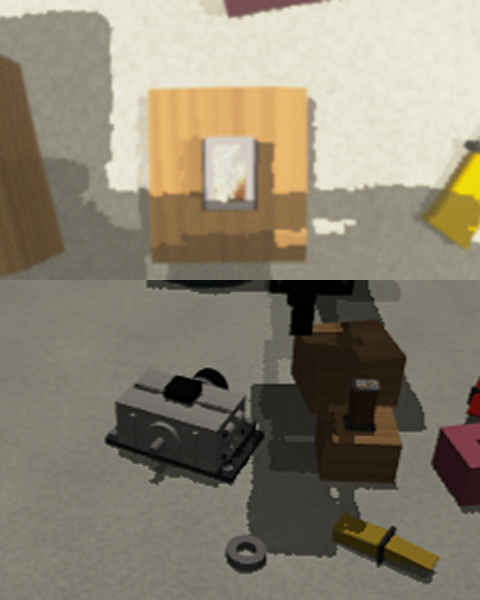

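The wedge stands upright and seated in the small stand: its handle is at wrist (315,105), against a predicted (313.5,106). The seam is evenly open and the bystanders are undisturbed. Handing in.

```bash
python3 -c "
from rig import *
print(hand_in())"
```

```text
the job is handed in; nothing more can be done
None
```

I parted the gear case to about 4.5 mm at both ends by camera measurement (the wedge's depth suggests 5–6 mm), put the wedge back seated in its stand, and handed the job in; no verdict was returned.

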